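# Put the oil testers away in the lidded pan

### The arm

A 7-joint arm with a two-finger parallel gripper is mounted at the origin on the work surface. World frame = base frame: x ahead of the robot, y to its left, z up, the work surface at z = 0. Lengths are in mm, angles in rad, forces in N, time in s.
With the tool pointing down it reaches from about 400 to 875 mm from the base axis. Payload 6.5 kg.
Tool frame: the origin (TCP) lies midway between the tips of the shut fingers; the grasp point (between the pads) lies 19 mm behind it; z points along the fingers, y is the line along which they close (so a half turn about z gives the same grasp; the last joint's range is limited). The gripper opens to 85 mm and grips with 20 to 120 N. Pads are 22 mm wide; open, the fingers measure 114 mm over their backs; the gripper's body (76 mm by 85 mm) begins 54 mm behind the grasp point. The pads swing forward as they close: fully open they stand 13 mm farther back than shut.
Start: joints at [1.251, 0.536, -0.004, 1.538, 0.003, 1.067, -0.071], TCP at [163.2, -629.171, 208.29] pointing down, gripper open.
Joint ranges: [-2.7, 2.7], [-0.37, 2.16], [-1.27, 1.26], [0.24, 2.4], [-1.31, 4.45], [0.19, 1.91], [-2.76, 2.76]. Speed limits (rad/s): [2.39, 2.39, 3.14, 3.14, 3.14, 3.14, 3.14].

### API

Orientations are given as a unit quaternion [w, x, y, z].
In Python, from bench import ctrl gives the robot as it stands. The module is installed in compiled form; this text tells all that it offers.
- The arm moves only by the tool apply_moves, never from a script. Its arguments are lists of equal length, an entry for each row: "dp": the shift along the world's x, y, z normalised to -1 to 1, where 1 is 0.75 m, a list of three; "angular": the turn, a rotation vector about the world's x, y, z normalised to -1 to 1, where 1 is 60 degrees, a list of three. In form: {"dp": [[tx, ty, tz], ...], "angular": [[rx, ry, rz], ...]}. A call has 1 to 20 rows; each row is the pose to reach, as a shift and turn from the pose commanded when the call began; what a row does not reach only later rows make up. A row lasts 1/12 s, in which the tool goes at most 41.7 mm and 7.16 degrees, less where a joint would pass 70% of its speed; a pose out of reach is approached as far as the arm can. A call with a number of a shift or a turn outside -1 to 1 is refused whole. A call with a gripper value outside its range is refused whole. "hand" is the opening, from 0 (shut) to 1 (fully open), set as the call begins (left out, the last holds). The fingers move at their own pace and stop on an object; "squeeze" is the grip in N (left out, the last holds). Time passes only in rows, so rows that repeat a pose let the fingers close. It gives the time, the measured TCP pose, the force, the opening and the grip force at its end, in the units of the state.
- ctrl.state(): the state, without advancing time (a new reading comes with each control period).
- ctrl.grab_frame(name): name is "scene" or "top" or "wrist"; returns (picture, depth): 420x560x3 uint8, blue, green, red; 420x560 float32, mm along the optical axis (not along the pixel's ray), 0 where there is no reading.
- ctrl.camera_model(name): a dict with "vfov" (degrees; the focal length in pixels is half the picture's height over the tangent of half this angle, whatever the lens; pixels are square), "cx", "cy" (the principal point, pixels), "k1" (the pictures are not rectified: a ray, as slopes to the right and down, at radius r is drawn at 1 + k1 r^2 times it, then the intrinsics apply), "R" (3x3) and "t" (3): a world point X has camera coordinates R X + t. Camera axes: x right, y down, z forward; pixel columns grow to the right and rows downward; lengths in mm; the calibration is good to about 2 mm. A picture is of the moment at which its call begins: read the wrist's pose just before it. camera_model takes no time and is no camera call; for the wrist camera it gives the pose at the moment of the call.
- ctrl.job_done(): hands the job in; it is judged then, once.
The state is a dict: "clock": time; "joint_pos": joint angles; "joint_velocities": joint speeds; "tau": joint torques, N m; "position": TCP position; "tcp_rot": TCP orientation; "force": force on the tool from outside, world axes, zero at the start; "wrist_torque": the same for the moment, N m; "width": finger opening in mm; "grip_force": force on a finger pad.
Only numpy, scipy, OpenCV 4.12 (cv2) and the standard library are available. Lean on these libraries where they do the work, as an engineer would, in place of code of your own. Each camera call takes 0.05 s, during which the arm holds its last target. There are 200 camera calls.

### The job

Closing time at the spice counter: lift the lid off the steel pan by its knob and set it aside on the counter, knob up, then stand every tester bottle that is out on the rubber mat upright in the pan, and when all are in put the lid back on so that it is fully seated. The bottles are tall, slim, heavy at the top and made of glass: carry them slowly, set them down without dropping them, never let one fall over, and leave the mortar, the honey jar and the big oil bottle where they are.

Things in the scene. Friction and masses are not known exactly. Their poses are not given: they have to be found in the camera images.
- pan: Open deep stainless-steel food pan, fixed on the counter, left or right of the robot's middle line. Outside, over the turned-out rim, 162 mm (its x) by 265 mm (its y); 150 mm high; inside 137 mm (x) by 240 mm (y), straight walls, flat floor 3 mm above its origin. Origin: centre of its underside. All bottles fit in one row along its y, 48 mm apart.
- lid: Loose flat stainless-steel lid, about 0.45 kg, 162 mm (its x) by 265 mm (its y), which starts on the pan. Below its 3 mm plate a step 125 by 228 mm and 7 mm deep drops inside the pan's opening with 6 mm of play all round; either way round will do. Origin: centre of the step's underside; seated, it lies 143 mm above the pan's origin. Plate top 10 mm above the origin. In the middle a round black knob 34 mm across, from 10 to 46 mm above the origin, straight-sided to grip.
- bottle1: Tall slim amber-glass tester bottle, 134 mm high, about 0.16 kg, standing on the mat at the start (may be absent). Round glass body 34 mm across from 0 to 88 mm, neck 18 mm, then a heavy brass cap from 100 to 134 mm: 26 mm across from 100 to 126 mm, with a flat 34 mm top rim from 126 to 134 mm. The centre of mass is about 80 mm up, so it topples at about 12 degrees; hold it by the cap. Origin: centre of its underside, z up its axis. All tester bottles are alike.
- bottle2: Tall slim amber-glass tester bottle, 134 mm high, about 0.16 kg, standing on the mat at the start (may be absent). Round glass body 34 mm across from 0 to 88 mm, neck 18 mm, then a heavy brass cap from 100 to 134 mm: 26 mm across from 100 to 126 mm, with a flat 34 mm top rim from 126 to 134 mm. The centre of mass is about 80 mm up, so it topples at about 12 degrees; hold it by the cap. Origin: centre of its underside, z up its axis. All tester bottles are alike.
- bottle3: Tall slim amber-glass tester bottle, 134 mm high, about 0.16 kg, standing on the mat at the start (may be absent). Round glass body 34 mm across from 0 to 88 mm, neck 18 mm, then a heavy brass cap from 100 to 134 mm: 26 mm across from 100 to 126 mm, with a flat 34 mm top rim from 126 to 134 mm. The centre of mass is about 80 mm up, so it topples at about 12 degrees; hold it by the cap. Origin: centre of its underside, z up its axis. All tester bottles are alike.
- bottle4: Tall slim amber-glass tester bottle, 134 mm high, about 0.16 kg, standing on the mat at the start (may be absent). Round glass body 34 mm across from 0 to 88 mm, neck 18 mm, then a heavy brass cap from 100 to 134 mm: 26 mm across from 100 to 126 mm, with a flat 34 mm top rim from 126 to 134 mm. The centre of mass is about 80 mm up, so it topples at about 12 degrees; hold it by the cap. Origin: centre of its underside, z up its axis. All tester bottles are alike.
- bottle5: Tall slim amber-glass tester bottle, 134 mm high, about 0.16 kg, standing on the mat at the start (may be absent). Round glass body 34 mm across from 0 to 88 mm, neck 18 mm, then a heavy brass cap from 100 to 134 mm: 26 mm across from 100 to 126 mm, with a flat 34 mm top rim from 126 to 134 mm. The centre of mass is about 80 mm up, so it topples at about 12 degrees; hold it by the cap. Origin: centre of its underside, z up its axis. All tester bottles are alike.
- mat: Flat black rubber counter mat 250 mm (its x) by 350 mm (its y), 3 mm thick, fixed, on the other side of the middle line from the pan; the tester bottles stand on it. The counter between mat and pan is clear, room enough for the lid with its long side pointing away from the robot. Origin: centre of its underside.
- mortar: Brass mortar with its pestle in it, 110 mm wide, about 160 mm high with the pestle; bystander. Origin: centre of its underside.
- honey_jar: Glass jar 84 mm wide and 115 mm high; bystander. Origin: centre of its underside.
- oil_bottle: Big green oil bottle 68 mm wide and 220 mm high; bystander. Origin: centre of its underside.
Not all that is in view belongs to the job. Leave any green or turquoise look-alike of the bottle1 alone.

How it is judged:
By the outcome, as a careful person would: the job done as asked, in the order asked, and still so for the second after the job is handed in, with the robot touching nothing.
Of bottle1, bottle2, bottle3, bottle4, bottle5 only 3 to 5 are there at a start; the rules pass over those that are not, and their reading is None.
At some moment in a run one of lid may be knocked a few centimetres aside while the robot is not near it.
Once in a run the grip may slacken for a moment while it holds something.
It also fails if it takes over 210 s, if anything falls off the work surface, if the arm or the gripper's body presses on something with over 40 N, if the wrist force passes 120 N, or if a joint passes its speed limit or range.

## Working session

There is one attempt and no reset: what is moved stays moved. The work goes in short steps, Python scripts to look and compute and a tool call to move; the robot and the scene stay as the last step left them, time stands still between calls to the robot, and variables do not carry over. Pictures are saved under pics/ and viewed, at most 14 in all, crops included, and the job is handed in when it is done.

Besides the shell and the picture viewer there is one more tool, called after ">>>" by a JSON object that holds its "name" and its "arguments", one argument or row to a line. apply_moves: Moves the arm, as the interface text tells. Its arguments: {"type":"object","properties":{"dp":{"type":"array"},"angular":{"type":"array"},"hand":{"type":"number"},"squeeze":{"type":"number"}},"required":["dp","angular"]}

```bash
mkdir -p pics; cat > h.py <<'E'
import numpy as np, cv2
from bench import ctrl
def grab(n):
    m=ctrl.camera_model(n); im,d=ctrl.grab_frame(n); return im,d,m
def K(m,im): 
    f=im.shape[0]/2/np.tan(np.radians(m["vfov"])/2); return f
def rays(m,uv,shape=(420,560)):
    f=shape[0]/2/np.tan(np.radians(m["vfov"])/2)
    p=(np.atleast_2d(np.array(uv,float))-[m["cx"],m["cy"]])/f
    q=p.copy()
    for _ in range(20): q=p/(1+m["k1"]*(q**2).sum(1,keepdims=True))
    return np.c_[q,np.ones(len(q))]
def onplane(m,uv,z):
    R=np.array(m["R"]);t=np.array(m["t"]); C=-R.T@t; D=rays(m,uv)@R
    return C+D*((z-C[2])/D[:,2])[:,None]
def cloud(m,d):
    v,u=np.mgrid[:d.shape[0],:d.shape[1]]
    r=rays(m,np.c_[u.ravel(),v.ravel()])*d.ravel()[:,None]
    return ((r-np.array(m["t"]))@np.array(m["R"])).reshape(d.shape+(3,))
def proj(m,X):
    c=np.array(m["R"])@np.array(X,float)+np.array(m["t"]); p=c[:2]/c[2]
    f=210/np.tan(np.radians(m["vfov"])/2)
    return p*(1+m["k1"]*(p@p))*f+[m["cx"],m["cy"]]
E
python3 - <<'E'
from h import *
ims=[]
for n in("scene","top"):
    im,d,m=grab(n); np.savez(f"{n}0.npz",im=im,d=d); ims.append(im)
    cv2.imwrite(f"pics/{n}0.png",cv2.resize(im,None,fx=1.42,fy=1.42))
    print(n,m["vfov"],m["k1"],-np.array(m["R"]).T@m["t"],np.array(m["R"])[2])
s=ctrl.state();print(s["clock"],s["position"],s["tcp_rot"],s["force"],s["width"])
E
```

```text
scene 57.979331103377994 -0.061811195000158095 [1275.24242821 -204.65078751  677.05259012] [-0.78091036  0.11355524 -0.61423466]
top 42.27625707309109 -0.1466979130918218 [ 454.28847685  -92.92190678 1565.1340421 ] [ 0.06039436  0.00466758 -0.99816368]
0.1 [ 162.98782552 -628.59286588  207.49836358] [-7.84066954e-04  9.91957686e-01  1.26567384e-01 -1.76307039e-04] [-0.21904195 -0.09064709 -0.84197718] 85.56429539392914
```

View pics/scene0.png

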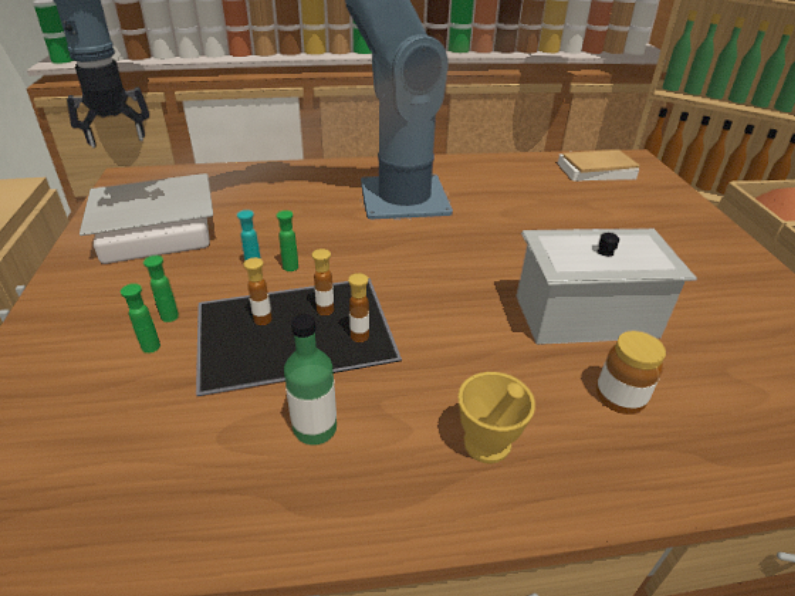

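View pics/top0.png

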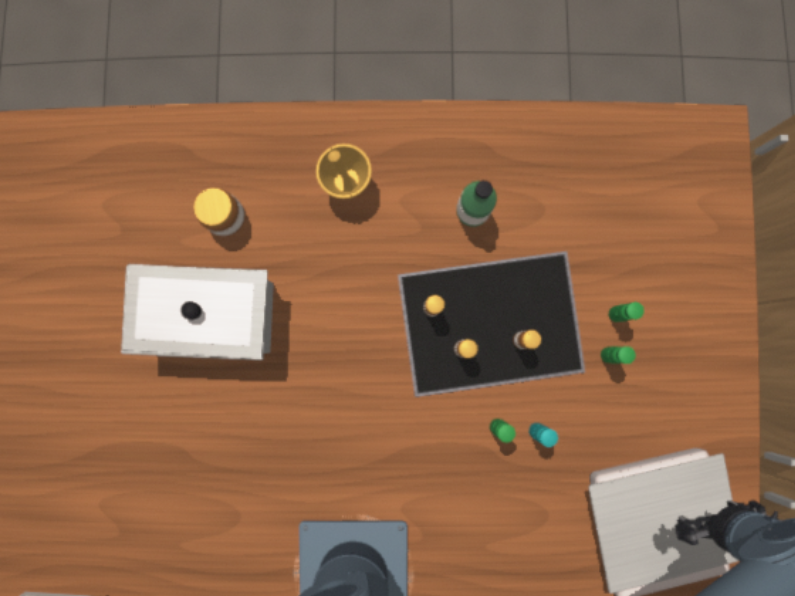

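The scene view shows three amber brass-capped bottles on the mat: (258,290), (322,283) and (359,308), which are (530,339), (467,349) and (434,305) in the top view. There are three green look-alikes and one turquoise, all off the mat. The lidded pan is on the left, with its knob at (191,311) in the top view. Next I'll measure them.

```bash
python3 - <<'E'
from h import *
z=np.load("top0.npz"); im,d=z["im"],z["d"]; m=ctrl.camera_model("top")
hsv=cv2.cvtColor(im,cv2.COLOR_BGR2HSV); P=cloud(m,d)
hi=(P[...,2]>110)&(P[...,2]<160)&(d>0)
cap=((hsv[...,0]>12)&(hsv[...,0]<32)&(hsv[...,1]>110)&(hsv[...,2]>120)&(P[...,2]>95)).astype(np.uint8)
n,l,st,c=cv2.connectedComponentsWithStats(cap)
for i in range(1,n):
    if st[i,4]>40: print("cap",c[i]*1.42,st[i,4],onplane(m,[c[i]],137)[0].round(1),np.median(P[l==i],0).round(1))
# lid: white/grey region high
lid=((hsv[...,1]<60)&(hsv[...,2]>120)&(abs(P[...,2]-153)<14)&(P[...,1]>0)).astype(np.uint8)
cs,_=cv2.findContours(lid,cv2.RETR_EXTERNAL,2); k=max(cs,key=cv2.contourArea)
w=onplane(m,k[:,0,:],153)[:,:2].astype(np.float32); print("lid",cv2.minAreaRect(w), np.median(P[lid>0],0))
kn=((hsv[...,2]<70)&(P[...,1]>200)&(P[...,2]>165)).astype(np.uint8); ys,xs=np.nonzero(kn)
print("knob",len(xs),xs.mean()*1.42,ys.mean()*1.42,onplane(m,[[xs.mean(),ys.mean()]],189),np.median(P[kn>0],0), P[kn>0][:,2].max())
# mat
mat=((hsv[...,2]<60)&(abs(P[...,2])<12)&(P[...,1]<0)&(P[...,0]>350)).astype(np.uint8)
cs,_=cv2.findContours(mat,cv2.RETR_EXTERNAL,2); k=max(cs,key=cv2.contourArea)
print("mat",cv2.minAreaRect(onplane(m,k[:,0,:],3)[:,:2].astype(np.float32)))
for nm,(u,v),zz in [("mortar",(343,172),120),("jar",(213,208),115),("oil",(484,189),220),("g",(634,311),134),("g",(626,355),134),("g",(505,433),134),("t",(547,436),134)]:
    print(nm,onplane(m,[[u/1.42,v/1.42]],zz)[0].round())
x0,y0=int(390/1.42),int(240/1.42)
cv2.imwrite("pics/crop1.png",cv2.resize(im[y0:y0+150,x0:x0+190],None,fx=4,fy=4,interpolation=2))
s=ctrl.state();print(s["clock"])
E
```

```text
cap [341.8297076  166.94964912] 342 [798.4  12.6 137. ] [812.9  22.  105.3]
cap [212.2175 206.39  ] 568 [725.6 258.5 137. ] [730.4 263.8 114.8]
cap [435.0303125 303.7246875] 128 [ 539.2 -160.8  137. ] [ 539.1 -160.   136.2]
cap [530.938      338.82292308] 130 [ 473.1 -338.7  137. ] [ 472.2 -338.9  135.9]
cap [466.780625  348.0996875] 128 [ 456.7 -219.   137. ] [ 457.  -219.8  136.1]
lid ((526.3497314453125, 288.3075256347656), (269.30084228515625, 167.213623046875), 87.05571746826172) [526.45740828 284.40233527 153.5784129 ]
knob 121 190.84330578512393 310.1702479338843 [[526.4916437 282.3883294 189.       ]] [527.47191934 282.66345587 188.43999272] 199.54341212962046
mat ((508.083740234375, -281.1820068359375), (233.18817138671875, 333.23992919921875), 7.751664161682129)
mortar [793.  12. 120.]
jar [727. 262. 115.]
oil [ 737. -245.  220.]
g [ 524. -536.  134.]
g [ 441. -519.  134.]
g [ 299. -289.  134.]
t [ 292. -368.  134.]
0.1
```

View pics/crop1.png

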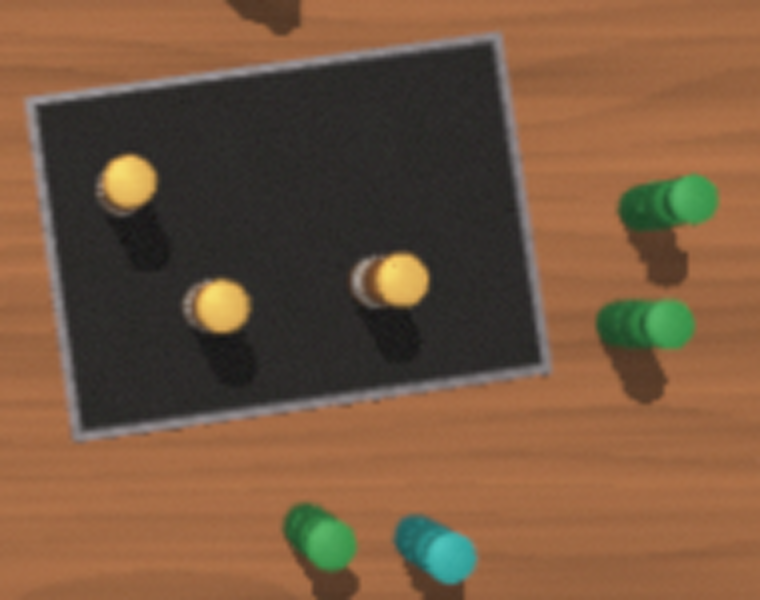

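The crop shows three brass-capped amber bottles, at (128,182), (220,306) and (400,279), which fit the description. The green and turquoise ones are off the mat, so they stay. There are no other candidates. Next I'll go above the lid.

>>> {"name": "apply_moves", "arguments": {
  "dp": [
    [0.449, 0.439, 0.19],
    [0.449, 0.439, 0.19],
    [0.449, 0.439, 0.19],
    [0.449, 0.439, 0.19],
    [0.449, 0.439, 0.19],
    [0.449, 0.439, 0.19],
    [0.449, 0.439, 0.19],
    [0.449, 0.439, 0.19],
    [0.449, 0.439, 0.19],
    [0.449, 0.439, 0.19],
    [0.449, 0.439, 0.19],
    [0.449, 0.439, 0.19],
    [0.449, 0.439, 0.19],
    [0.449, 0.439, 0.19]
  ],
  "angular": [
    [0, 0, 0.6],
    [0, 0, 0.6],
    [0, 0, 0.6],
    [0, 0, 0.6],
    [0, 0, 0.6],
    [0, 0, 0.6],
    [0, 0, 0.6],
    [0, 0, 0.6],
    [0, 0, 0.6],
    [0, 0, 0.6],
    [0, 0, 0.6],
    [0, 0, 0.6],
    [0, 0, 0.6],
    [0, 0, 0.6]
  ],
  "hand": 1
}}

```text
clock: 1.27
position: [501.5, -297.7, 350.9]
tcp_rot: [-0.0, 0.903, 0.429, 0.0]
force: [-0.2, -1.2, -0.6]
width: 85.5
grip_force: 0.0
```

>>> {"name": "apply_moves", "arguments": {
  "dp": [
    [0.035, 0.777, 0],
    [0.035, 0.777, 0],
    [0.035, 0.777, 0],
    [0.035, 0.777, 0],
    [0.035, 0.777, 0],
    [0.035, 0.777, 0],
    [0.035, 0.777, 0],
    [0.035, 0.777, 0],
    [0.035, 0.777, 0],
    [0.035, 0.777, 0],
    [0.035, 0.777, 0],
    [0.035, 0.777, 0],
    [0.035, 0.777, 0],
    [0.035, 0.777, 0],
    [0.035, 0.777, 0],
    [0.035, 0.777, 0],
    [0.035, 0.777, 0],
    [0.035, 0.777, 0]
  ],
  "angular": [
    [0, 0, 0.608],
    [0, 0, 0.608],
    [0, 0, 0.608],
    [0, 0, 0.608],
    [0, 0, 0.608],
    [0, 0, 0.608],
    [0, 0, 0.608],
    [0, 0, 0.608],
    [0, 0, 0.608],
    [0, 0, 0.608],
    [0, 0, 0.608],
    [0, 0, 0.608],
    [0, 0, 0.608],
    [0, 0, 0.608],
    [0, 0, 0.608],
    [0, 0, 0.608],
    [0, 0, 0.608],
    [0, 0, 0.608]
  ]
}}

```text
clock: 2.77
position: [527.2, 280.0, 350.3]
tcp_rot: [0.001, 0.726, 0.687, -0.001]
force: [0.4, -0.3, -0.1]
width: 85.6
grip_force: 0.0
```

```bash
python3 - <<'E'
from h import *
im,d,m=grab("wrist"); np.savez("w1.npz",im=im,d=d,R=m["R"],t=m["t"])
cv2.imwrite("pics/w1.png",im)
s=ctrl.state();print(s["clock"],s["position"],s["tcp_rot"],s["joint_pos"]); print(-np.array(m["R"]).T@m["t"],m["R"])
P=cloud(m,d);hsv=cv2.cvtColor(im,cv2.COLOR_BGR2HSV)
kn=(hsv[...,2]<80)&(P[...,2]>180)&(P[...,2]<200)&(np.hypot(P[...,0]-526,P[...,1]-283)<60)
print("knob",kn.sum(),P[kn].mean(0) if kn.any() else 0)
lid=(abs(P[...,2]-153)<6)&(d>0); c,_=cv2.findContours(lid.astype(np.uint8),0,2); k=max(c,key=cv2.contourArea)
print("lid",cv2.minAreaRect(P[lid][:,:2].astype(np.float32)),np.median(P[lid][:,2]))
E
```

```text
2.8167 [527.11792577 280.19512629 350.50606627] [ 5.94110157e-04  7.26526210e-01  6.87138298e-01 -5.22017939e-04] [-0.07289321  0.41241059 -0.68818047  1.47045377  0.26498825  1.35387998
 -0.83283914]
[531.11380752 350.90429262 516.26065757] [[ 9.98459483e-01 -5.54852415e-02  2.20055156e-04]
 [-5.33131894e-02 -9.58259310e-01  2.80885739e-01]
 [-1.53741432e-02 -2.80464762e-01 -9.59741191e-01]]
knob 90 [527.3749773  279.78381841 186.10392014]
lid ((525.9697875976562, 288.62359619140625), (269.77642822265625, 168.40213012695312), 87.25567626953125) 153.7534831946724
```

View pics/w1.png

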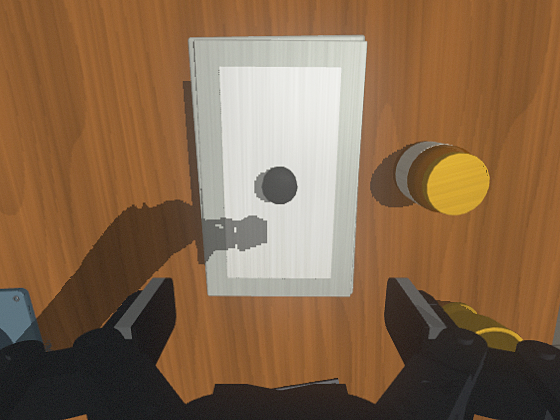

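The wrist view shows the lid (columns 190–366, rows 38–297) with its knob at (279,185). A sliver of pan rim shows at the far edge. I'll get the knob by ray.

```bash
python3 - <<'E'
from h import *
z=np.load("w1.npz");im=z["im"];m=ctrl.camera_model("wrist");m["R"]=z["R"];m["t"]=z["t"]
hsv=cv2.cvtColor(im,cv2.COLOR_BGR2HSV)
k=((hsv[...,2]<75)).astype(np.uint8);k[:150]=0;k[220:]=0;k[:,:235]=0;k[:,320:]=0
n,l,st,c=cv2.connectedComponentsWithStats(k);i=1+st[1:,4].argmax();print(c[i],st[i])
ys,xs=np.nonzero(l==i);(ct,r)=cv2.minEnclosingCircle(np.c_[xs,ys].astype(np.float32));print(ct,r)
print(onplane(m,[ct,(ct[0]+r,ct[1])],189))
print("corners",onplane(m,[(190,39),(366,42),(351,296),(209,295)],153).round(1).tolist())
print("pan back edge",onplane(m,[(190,37),(364,36)],150).round(1).tolist())
E
```

```text
[281.         201.30434783] [270 197  23   7  23]
(281.0, 198.5) 11.10190200805664
[[528.13604536 275.16822267 189.        ]
 [538.56222196 274.58870852 189.        ]]
corners [[451.7, 423.3, 153.0], [615.0, 411.7, 153.0], [601.0, 149.2, 153.0], [440.2, 159.4, 153.0]]
pan back edge [[451.2, 425.6, 150.0], [613.8, 417.4, 150.0]]
```

>>> {"name": "apply_moves", "arguments": {
  "dp": [
    [0, 0.005, -0.04],
    [0, 0.005, -0.08],
    [0, 0.005, -0.12],
    [0, 0.005, -0.15],
    [0, 0.005, -0.18],
    [0, 0.005, -0.2],
    [0, 0.005, -0.22],
    [0, 0.005, -0.235],
    [0, 0.005, -0.245],
    [0, 0.005, -0.255],
    [0, 0.005, -0.255],
    [0, 0.005, -0.255]
  ],
  "angular": [
    [0, 0, 0],
    [0, 0, 0],
    [0, 0, 0],
    [0, 0, 0],
    [0, 0, 0],
    [0, 0, 0],
    [0, 0, 0],
    [0, 0, 0],
    [0, 0, 0],
    [0, 0, 0],
    [0, 0, 0],
    [0, 0, 0]
  ]
}}

```text
clock: 3.82
position: [526.4, 286.5, 159.8]
tcp_rot: [0.0, 0.725, 0.688, 0.0]
force: [-0.1, 1.2, 1.1]
width: 85.7
grip_force: 0.0
```

>>> {"name": "apply_moves", "arguments": {
  "dp": [
    [0, 0, 0],
    [0, 0, 0],
    [0, 0, 0],
    [0, 0, 0],
    [0, 0, 0],
    [0, 0, 0],
    [0, 0, 0],
    [0, 0, 0],
    [0, 0, 0],
    [0, 0, 0]
  ],
  "angular": [
    [0, 0, 0],
    [0, 0, 0],
    [0, 0, 0],
    [0, 0, 0],
    [0, 0, 0],
    [0, 0, 0],
    [0, 0, 0],
    [0, 0, 0],
    [0, 0, 0],
    [0, 0, 0]
  ],
  "hand": 0,
  "squeeze": 70
}}

```text
clock: 4.65
position: [526.7, 286.9, 160.5]
tcp_rot: [0.0, 0.725, 0.688, 0.001]
force: [-0.7, -0.7, 5.1]
width: 29.7
grip_force: 68.8
```

```bash
python3 - <<'E'
from h import *
im,d,m=grab("wrist"); cv2.imwrite("pics/w2.png",im[200:])
z=np.load("w1.npz");m["R"]=z["R"];m["t"]=z["t"]
print(onplane(m,[(279,185),(279,166),(279,204)],189))
E
```

```text
[[526.97994423 288.1275932  189.        ]
 [527.97066213 305.76541568 189.        ]
 [525.95915869 269.95577164 189.        ]]
```

View pics/w2.png

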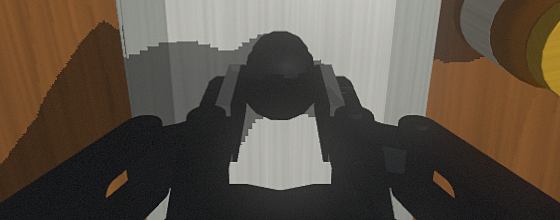

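The picture shows the knob top at about (280,275) in the full frame, held between the pads.

```bash
python3 - <<'E'
from h import *
m=ctrl.camera_model("wrist"); print(onplane(m,[(280,275),(280,231),(280,318),(246,275),(314,275)],189).round(1)); print(proj(m,[526.7,287,178]),proj(m,[526.7-17,287-11,178]),proj(m,[526.7-17,287+11,178]),proj(m,[526.7+17,287+11,178])); print(ctrl.state()["width"])
E
```

```text
[[527.2 292.8 189. ]
 [528.2 312.3 189. ]
 [526.1 272.3 189. ]
 [512.8 293.6 189. ]
 [541.5 292.1 189. ]]
[279.60274795 276.40296026] [244.33647704 299.74736908] [240.4016635  255.77359583] [316.35057052 252.04753217]
29.881964102409082
```

>>> {"name": "apply_moves", "arguments": {
  "dp": [
    [0, 0, 0.003],
    [0, 0, 0.006],
    [0, 0, 0.009],
    [0, 0, 0.012],
    [0, 0, 0.015],
    [0, 0, 0.018],
    [0, 0, 0.021],
    [0, 0, 0.024],
    [0, 0, 0.027],
    [0, 0, 0.03],
    [0, 0, 0.03],
    [0, 0, 0.03]
  ],
  "angular": [
    [0, 0, 0],
    [0, 0, 0],
    [0, 0, 0],
    [0, 0, 0],
    [0, 0, 0],
    [0, 0, 0],
    [0, 0, 0],
    [0, 0, 0],
    [0, 0, 0],
    [0, 0, 0],
    [0, 0, 0],
    [0, 0, 0]
  ]
}}

```text
clock: 5.7
position: [526.3, 286.6, 182.2]
tcp_rot: [0.0, 0.725, 0.689, 0.0]
force: [-0.0, -0.0, -3.1]
width: 29.8
grip_force: 69.5
```

```bash
python3 - <<'E'
from h import *
s=ctrl.state(); print(s["position"],s["force"],s["wrist_torque"],s["width"])
im,d,m=grab("wrist"); P=cloud(m,d)
L=(abs(P[...,2]-170)<25)&(P[...,0]<610)&(P[...,0]>440)&(P[...,1]>310)&(d>0)
A=P[L];c=np.linalg.lstsq(np.c_[A[:,:2],np.ones(len(A))],A[:,2],rcond=None)[0];print("plane tilt deg",np.degrees(c[:2]),"z at centre",c@[526,286,1],len(A))
cv2.imwrite("pics/w3.png",im)
E
```

```text
[526.25933952 286.6177173  182.18963732] [-1.88211208e-03 -2.29306327e-02 -3.07755797e+00] [ 0.05217408  0.00821604 -0.00725197] 29.752902740341963
plane tilt deg [-0.05145849 -0.10050242] z at centre 175.6125306322281 72737
```

>>> {"name": "apply_moves", "arguments": {
  "dp": [
    [0, 0, 0.01],
    [0, 0, 0.02],
    [0, -0.005, 0.02],
    [0, -0.02, 0.02],
    [0, -0.035, 0.02],
    [0, -0.05, 0.02],
    [0, -0.065, 0.02],
    [0, -0.08, 0.02],
    [0, -0.095, 0.02],
    [0, -0.11, 0.02],
    [0, -0.125, 0.02],
    [0, -0.14, 0.02],
    [0, -0.155, 0.02],
    [0, -0.17, 0.02],
    [0, -0.175, 0.02]
  ],
  "angular": [
    [0, 0, 0],
    [0, 0, 0],
    [0, 0, 0.03],
    [0, 0, 0.09],
    [0, 0, 0.15],
    [0, 0, 0.21],
    [0, 0, 0.27],
    [0, 0, 0.33],
    [0, 0, 0.39],
    [0, 0, 0.45],
    [0, 0, 0.51],
    [0, 0, 0.57],
    [0, 0, 0.63],
    [0, 0, 0.69],
    [0, 0, 0.75]
  ]
}}

```text
clock: 7.0
position: [526.8, 153.1, 197.7]
tcp_rot: [0.001, 0.406, 0.914, -0.001]
force: [0.5, 0.1, -4.5]
width: 29.4
grip_force: 69.7
```

>>> {"name": "apply_moves", "arguments": {
  "dp": [
    [0, -0.005, 0],
    [0, -0.02, 0],
    [0, -0.035, 0],
    [0, -0.05, 0],
    [0, -0.065, 0],
    [0, -0.08, 0],
    [0, -0.095, 0],
    [0, -0.11, 0],
    [0, -0.125, 0],
    [0, -0.14, 0],
    [0, -0.155, 0],
    [0, -0.17, 0],
    [0, -0.174, 0],
    [0, -0.174, 0]
  ],
  "angular": [
    [0, 0, 0.06],
    [0, 0, 0.12],
    [0, 0, 0.18],
    [0, 0, 0.24],
    [0, 0, 0.3],
    [0, 0, 0.36],
    [0, 0, 0.42],
    [0, 0, 0.48],
    [0, 0, 0.54],
    [0, 0, 0.6],
    [0, 0, 0.66],
    [0, 0, 0.72],
    [0, 0, 0.75],
    [0, 0, 0.75]
  ]
}}

```text
clock: 8.17
position: [526.7, 23.2, 197.6]
tcp_rot: [0.0, 0.027, 1.0, -0.0]
force: [-0.6, 0.0, -3.7]
width: 29.6
grip_force: 69.8
```

```bash
python3 - <<'E'
from h import *
s=ctrl.state(); print(s["position"],s["tcp_rot"],s["force"],s["wrist_torque"],s["width"],s["joint_pos"])
im,d,m=grab("top"); P=cloud(m,d); np.savez("top1.npz",im=im,d=d)
cv2.imwrite("pics/top1.png",cv2.resize(im,None,fx=1.42,fy=1.42))
E
```

```text
[526.68613182  23.18751686 197.60130018] [ 3.27520423e-04  2.67339510e-02  9.99642430e-01 -4.47939503e-04] [-0.62074481  0.01666542 -3.68874761] [-0.01708754 -0.02767353 -0.04307738] 29.596836729106172 [ 0.63703948  0.54305726 -1.01985477  1.83242151  0.52805096  1.06698239
  0.93170284]
```

View pics/top1.png

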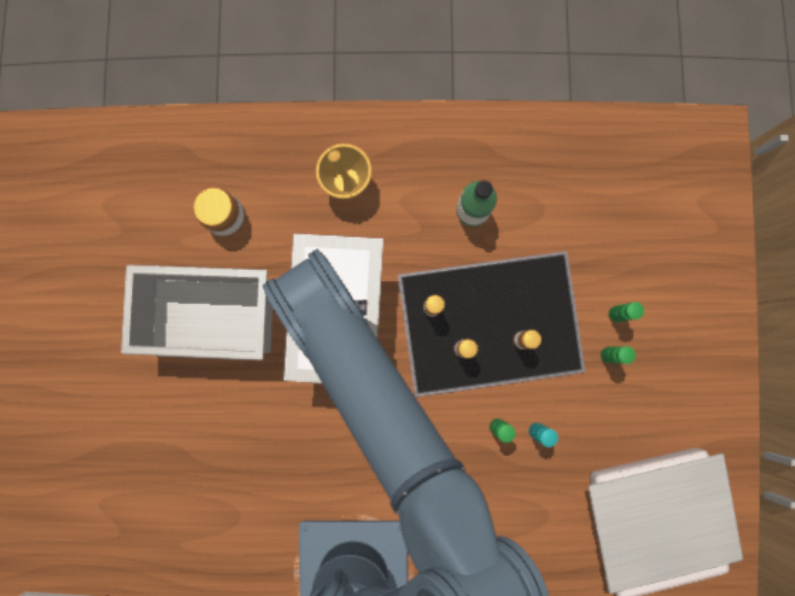

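The top view shows the pan empty and open at px (122–270, 265–360). The lid is held clear between pan and mat, long side along x, with nothing under it. Lowering it now.

>>> {"name": "apply_moves", "arguments": {
  "dp": [
    [0, 0, -0.018],
    [0, 0, -0.036],
    [0, 0, -0.054],
    [0, 0, -0.072],
    [0, 0, -0.09],
    [0, 0, -0.108],
    [0, 0, -0.126],
    [0, 0, -0.144],
    [0, 0, -0.162],
    [0, 0, -0.18],
    [0, 0, -0.195],
    [0, 0, -0.21],
    [0, 0, -0.22],
    [0, 0, -0.229],
    [0, 0, -0.229]
  ],
  "angular": [
    [0, 0, 0],
    [0, 0, 0],
    [0, 0, 0],
    [0, 0, 0],
    [0, 0, 0],
    [0, 0, 0],
    [0, 0, 0],
    [0, 0, 0],
    [0, 0, 0],
    [0, 0, 0],
    [0, 0, 0],
    [0, 0, 0],
    [0, 0, 0],
    [0, 0, 0],
    [0, 0, 0]
  ]
}}

```text
clock: 9.47
position: [525.6, 24.7, 24.1]
tcp_rot: [-0.001, 0.026, 1.0, -0.0]
force: [-0.3, -0.4, -3.3]
width: 29.9
grip_force: 69.8
```

>>> {"name": "apply_moves", "arguments": {
  "dp": [
    [0, 0, -0.002],
    [0, 0, -0.004],
    [0, 0, -0.006],
    [0, 0, -0.008],
    [0, 0, -0.009],
    [0, 0, -0.01],
    [0, 0, -0.01],
    [0, 0, -0.01]
  ],
  "angular": [
    [0, 0, 0],
    [0, 0, 0],
    [0, 0, 0],
    [0, 0, 0],
    [0, 0, 0],
    [0, 0, 0],
    [0, 0, 0],
    [0, 0, 0]
  ]
}}

```text
clock: 10.13
position: [526.2, 24.8, 17.8]
tcp_rot: [0.0, 0.026, 1.0, -0.0]
force: [0.2, -0.4, -3.7]
width: 29.8
grip_force: 69.9
```

>>> {"name": "apply_moves", "arguments": {
  "dp": [
    [0, 0, -0.001],
    [0, 0, -0.001],
    [0, 0, -0.002],
    [0, 0, -0.002],
    [0, 0, -0.002],
    [0, 0, -0.002]
  ],
  "angular": [
    [0, 0, 0],
    [0, 0, 0],
    [0, 0, 0],
    [0, 0, 0],
    [0, 0, 0],
    [0, 0, 0]
  ]
}}

```text
clock: 10.63
position: [526.4, 24.8, 17.4]
tcp_rot: [0.0, 0.026, 1.0, -0.001]
force: [-4.4, -1.5, 12.7]
width: 29.8
grip_force: 71.8
```

>>> {"name": "apply_moves", "arguments": {
  "dp": [
    [0, 0, -0.001],
    [0, 0, -0.001],
    [0, 0, -0.001],
    [0, 0, -0.001]
  ],
  "angular": [
    [0, 0, 0],
    [0, 0, 0],
    [0, 0, 0],
    [0, 0, 0]
  ]
}}

```text
clock: 10.97
position: [526.4, 24.8, 17.3]
tcp_rot: [0.0, 0.026, 1.0, -0.001]
force: [-8.1, -2.9, 19.8]
width: 29.6
grip_force: 72.8
```

>>> {"name": "apply_moves", "arguments": {
  "dp": [
    [0, 0, 0.002],
    [0, 0, 0.002],
    [0, 0, 0.002],
    [0, 0, 0.002],
    [0, 0, 0.002],
    [0, 0, 0.002],
    [0, 0, 0.002],
    [0, 0, 0.002],
    [0, 0, 0.01],
    [0, 0, 0.03],
    [0, 0, 0.07],
    [0, 0, 0.12],
    [0, 0, 0.17],
    [0, 0, 0.22],
    [0, 0, 0.27],
    [0, 0, 0.32],
    [0, 0, 0.36],
    [0, 0, 0.38],
    [0, 0, 0.38]
  ],
  "angular": [
    [0, 0, 0],
    [0, 0, 0],
    [0, 0, 0],
    [0, 0, 0],
    [0, 0, 0],
    [0, 0, 0],
    [0, 0, 0],
    [0, 0, 0],
    [0, 0, 0],
    [0, 0, 0],
    [0, 0, 0],
    [0, 0, 0],
    [0, 0, 0],
    [0, 0, 0],
    [0, 0, 0],
    [0, 0, 0],
    [0, 0, 0],
    [0, 0, 0],
    [0, 0, 0]
  ],
  "hand": 1
}}

```text
clock: 12.55
position: [528.0, 25.7, 304.7]
tcp_rot: [0.003, 0.026, 1.0, 0.0]
force: [0.4, 0.2, 0.1]
width: 85.0
grip_force: 0.0
```

>>> {"name": "apply_moves", "arguments": {
  "dp": [
    [0.017, -0.248, 0],
    [0.017, -0.248, 0],
    [0.017, -0.248, 0],
    [0.017, -0.248, 0],
    [0.017, -0.248, 0],
    [0.017, -0.248, 0],
    [0.017, -0.248, 0],
    [0.017, -0.248, 0],
    [0.017, -0.248, 0],
    [0.017, -0.248, 0],
    [0.017, -0.248, 0],
    [0.017, -0.248, 0]
  ],
  "angular": [
    [0, 0, -0.9],
    [0, 0, -0.9],
    [0, 0, -0.9],
    [0, 0, -0.9],
    [0, 0, -0.9],
    [0, 0, -0.9],
    [0, 0, -0.9],
    [0, 0, -0.9],
    [0, 0, -0.9],
    [0, 0, -0.9],
    [0, 0, -0.9],
    [0, 0, -0.9]
  ]
}}

```text
clock: 13.55
position: [538.8, -161.0, 300.2]
tcp_rot: [-0.0, 0.476, 0.879, -0.0]
force: [-1.0, -0.5, 0.2]
width: 85.4
grip_force: 0.0
```

>>> {"name": "apply_moves", "arguments": {
  "dp": [
    [0, 0, 0],
    [0, 0, 0],
    [0, 0, 0],
    [0, 0, 0],
    [0, 0, 0],
    [0, 0, 0],
    [0, 0, 0],
    [0, 0, 0],
    [0, 0, 0]
  ],
  "angular": [
    [0, 0, -0.6],
    [0, 0, -0.6],
    [0, 0, -0.6],
    [0, 0, -0.6],
    [0, 0, -0.6],
    [0, 0, -0.6],
    [0, 0, -0.6],
    [0, 0, -0.6],
    [0, 0, -0.6]
  ]
}}

```text
clock: 14.3
position: [538.9, -161.1, 300.5]
tcp_rot: [-0.0, 0.724, 0.69, -0.0]
force: [0.4, -0.3, -0.5]
width: 85.5
grip_force: 0.0
```

```bash
cat > look.py <<'E'
from h import *
im,d,m=grab("wrist"); s=ctrl.state(); hsv=cv2.cvtColor(im,cv2.COLOR_BGR2HSV)
cv2.imwrite("pics/wl.png",im); P=cloud(m,d)
cap=((hsv[...,0]>12)&(hsv[...,0]<32)&(hsv[...,1]>110)&(hsv[...,2]>100)&(abs(P[...,2]-137)<7)).astype(np.uint8)
n,l,st,c=cv2.connectedComponentsWithStats(cap)
for i in range(1,n):
    if st[i,4]>150:
        ys,xs=np.nonzero(l==i);ct,r=cv2.minEnclosingCircle(np.c_[xs,ys].astype(np.float32))
        print("cap",c[i].round(),st[i,4],onplane(m,[c[i],ct],137).round(1).tolist(),np.median(P[l==i],0).round(1))
print(s["clock"],s["position"].round(1),s["tcp_rot"],s["force"].round(1),s["width"],s["joint_pos"].round(2))
E
python3 - <<'E'
from look import *
im,d,m=grab("top");P=cloud(m,d);hsv=cv2.cvtColor(im,cv2.COLOR_BGR2HSV)
L=(hsv[...,1]<60)&(hsv[...,2]>120)&(abs(P[...,2]-10)<10)&(P[...,1]>-80)&(P[...,1]<125)&(P[...,0]>370)
L=L.astype(np.uint8);cs,_=cv2.findContours(L,0,2);k=max(cs,key=cv2.contourArea);print("lid",cv2.minAreaRect(onplane(m,k[:,0],10)[:,:2].astype(np.float32)))
rim=((hsv[...,1]<60)&(abs(P[...,2]-150)<8)&(P[...,1]>120)).astype(np.uint8)
cs,_=cv2.findContours(rim,0,2);k=max(cs,key=cv2.contourArea);print("pan",cv2.minAreaRect(onplane(m,k[:,0],150)[:,:2].astype(np.float32)))
E
```

```text
cap [279. 192.] 981 [[538.6, -160.1, 137.0], [538.7, -160.1, 137.0]] [ 538.7 -160.   137. ]
cap [200. 256.] 837 [[457.0, -220.5, 137.0], [457.0, -220.4, 137.0]] [ 457.  -220.5  136.9]
cap [227. 356.] 692 [[473.4, -338.7, 137.0], [473.1, -339.0, 137.0]] [ 473.3 -338.7  136.8]
14.35 [ 538.9 -161.2  300.4] [-1.08183300e-04  7.24490018e-01  6.89285284e-01  1.52810150e-05] [-0.4  0.7 -0. ] 85.12325359149932 [ 0.75  0.38 -0.71  1.63  0.26  1.22 -0.06]
lid ((527.49267578125, 26.499446868896484), (163.34974670410156, 264.7213439941406), 86.4119644165039)
pan ((525.9829711914062, 288.80670166015625), (269.9364013671875, 167.8411865234375), 87.41382598876953)
```

The camera gives the B1 cap at (538.6,−160.1), and the height is right. Descending on it.

>>> {"name": "apply_moves", "arguments": {
  "dp": [
    [0, 0.001, -0.03],
    [0, 0.001, -0.06],
    [0, 0.001, -0.1],
    [0, 0.001, -0.13],
    [0, 0.001, -0.16],
    [0, 0.001, -0.185],
    [0, 0.001, -0.21],
    [0, 0.001, -0.23],
    [0, 0.001, -0.25],
    [0, 0.001, -0.263],
    [0, 0.001, -0.272],
    [0, 0.001, -0.272],
    [0, 0.001, -0.272]
  ],
  "angular": [
    [0, 0, 0],
    [0, 0, 0],
    [0, 0, 0],
    [0, 0, 0],
    [0, 0, 0],
    [0, 0, 0],
    [0, 0, 0],
    [0, 0, 0],
    [0, 0, 0],
    [0, 0, 0],
    [0, 0, 0],
    [0, 0, 0],
    [0, 0, 0]
  ]
}}

```text
clock: 15.48
position: [539.2, -160.4, 96.8]
tcp_rot: [0.0, 0.725, 0.689, 0.0]
force: [-0.1, 0.4, 1.4]
width: 85.6
grip_force: 0.0
```

>>> {"name": "apply_moves", "arguments": {
  "dp": [
    [0, 0, 0],
    [0, 0, 0],
    [0, 0, 0],
    [0, 0, 0],
    [0, 0, 0],
    [0, 0, 0],
    [0, 0, 0],
    [0, 0, 0],
    [0, 0, 0],
    [0, 0, 0]
  ],
  "angular": [
    [0, 0, 0],
    [0, 0, 0],
    [0, 0, 0],
    [0, 0, 0],
    [0, 0, 0],
    [0, 0, 0],
    [0, 0, 0],
    [0, 0, 0],
    [0, 0, 0],
    [0, 0, 0]
  ],
  "hand": 0,
  "squeeze": 50
}}

```text
clock: 16.32
position: [539.4, -160.5, 97.2]
tcp_rot: [0.0, 0.725, 0.688, 0.0]
force: [-1.4, -0.0, 5.7]
width: 31.9
grip_force: 49.2
```

>>> {"name": "apply_moves", "arguments": {
  "dp": [
    [0, 0, 0.005],
    [0, 0, 0.01],
    [0, 0, 0.015],
    [0, 0, 0.02],
    [0, 0, 0.025],
    [0, 0, 0.03],
    [0, 0, 0.035],
    [0, 0, 0.04],
    [0, 0, 0.04]
  ],
  "angular": [
    [0, 0, 0],
    [0, 0, 0],
    [0, 0, 0],
    [0, 0, 0],
    [0, 0, 0],
    [0, 0, 0],
    [0, 0, 0],
    [0, 0, 0],
    [0, 0, 0]
  ]
}}

```text
clock: 17.07
position: [539.5, -160.5, 127.4]
tcp_rot: [0.001, 0.725, 0.688, 0.0]
force: [0.3, 0.2, -1.2]
width: 31.7
grip_force: 49.6
```

```bash
python3 - <<'E'
from look import *
im,d,m=grab("scene"); cv2.imwrite("pics/s2.png",cv2.resize(im[130:330,100:400],None,fx=2.6,fy=2.6))
E
```

```text
cap [279. 252.] 381 [[539.8, -151.4, 137.0], [539.3, -158.1, 137.0]] [ 539.8 -149.9  138.9]
cap [114. 383.] 192 [[448.1, -221.7, 137.0], [448.1, -221.6, 137.0]] [ 448.5 -221.3  137.3]
17.1167 [ 539.3 -160.5  127. ] [3.71805874e-04 7.25234115e-01 6.88502218e-01 1.88270941e-04] [-0.4 -0.2 -1.8] 31.494537787477483 [ 0.68  0.57 -0.63  1.81  0.42  0.89 -0.2 ]
```

View pics/s2.png

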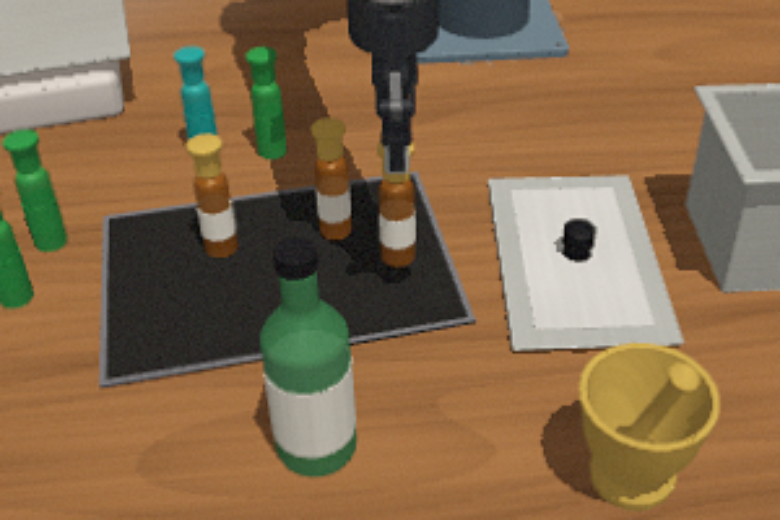

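The scene crop shows B1 hanging upright in the gripper at (398,220). The other bottles are standing and the lid is flat. The grip width of 31.7 suggests the pads bear on the 34 mm rim, so I'll check the wrist view.

```bash
python3 - <<'E'
import cv2
im=cv2.imread("pics/wl.png"); cv2.imwrite("pics/wl_c.png",cv2.resize(im[200:400,180:380],None,fx=3,fy=3,interpolation=2))
E
```

View pics/wl_c.png

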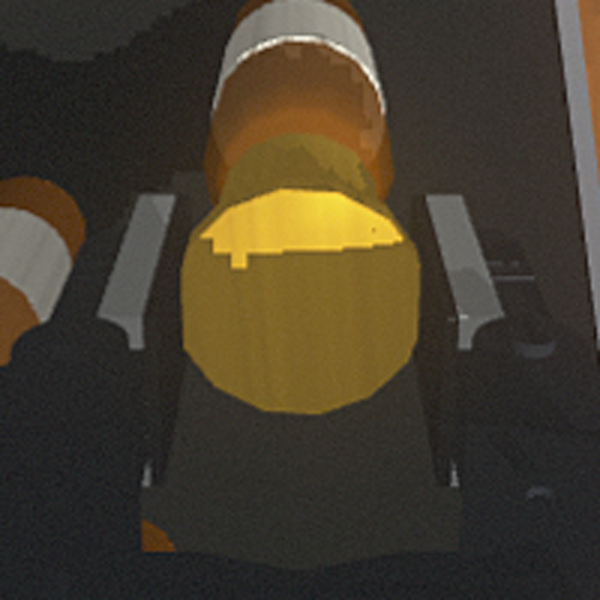

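The rim, about 34 mm wide, fills the gap between the pads, so the pads are on the rim and not the barrel below it. I'll set the bottle back down, regrip 7 mm lower, and check that the reading drops.

>>> {"name": "apply_moves", "arguments": {
  "dp": [
    [0, 0, -0.006],
    [0, 0, -0.012],
    [0, 0, -0.018],
    [0, 0, -0.024],
    [0, 0, -0.029],
    [0, 0, -0.033],
    [0, 0, -0.036],
    [0, 0, -0.038],
    [0, 0, -0.04],
    [0, 0, -0.04],
    [0, 0, -0.04]
  ],
  "angular": [
    [0, 0, 0],
    [0, 0, 0],
    [0, 0, 0],
    [0, 0, 0],
    [0, 0, 0],
    [0, 0, 0],
    [0, 0, 0],
    [0, 0, 0],
    [0, 0, 0],
    [0, 0, 0],
    [0, 0, 0]
  ]
}}

```text
clock: 18.08
position: [539.4, -160.5, 97.3]
tcp_rot: [0.0, 0.725, 0.688, 0.0]
force: [-1.9, 0.9, 3.6]
width: 31.3
grip_force: 50.1
```

>>> {"name": "apply_moves", "arguments": {
  "dp": [
    [0, 0, 0],
    [0, 0, 0],
    [0, 0, 0],
    [0, 0, 0],
    [0, 0, 0],
    [0, 0, 0],
    [0, 0, -0.003],
    [0, 0, -0.006],
    [0, 0, -0.009],
    [0, 0, -0.009],
    [0, 0, -0.009]
  ],
  "angular": [
    [0, 0, 0],
    [0, 0, 0],
    [0, 0, 0],
    [0, 0, 0],
    [0, 0, 0],
    [0, 0, 0],
    [0, 0, 0],
    [0, 0, 0],
    [0, 0, 0],
    [0, 0, 0],
    [0, 0, 0]
  ],
  "hand": 0.8
}}

```text
clock: 19.0
position: [538.8, -160.4, 89.5]
tcp_rot: [-0.0, 0.725, 0.689, -0.0]
force: [0.5, -1.1, 0.5]
width: 68.2
grip_force: 0.0
```

>>> {"name": "apply_moves", "arguments": {
  "dp": [
    [0, 0, 0],
    [0, 0, 0],
    [0, 0, 0],
    [0, 0, 0],
    [0, 0, 0],
    [0, 0, 0],
    [0, 0, 0],
    [0, 0, 0],
    [0, 0, 0],
    [0, 0, 0]
  ],
  "angular": [
    [0, 0, 0],
    [0, 0, 0],
    [0, 0, 0],
    [0, 0, 0],
    [0, 0, 0],
    [0, 0, 0],
    [0, 0, 0],
    [0, 0, 0],
    [0, 0, 0],
    [0, 0, 0]
  ],
  "hand": 0,
  "squeeze": 50
}}

```text
clock: 19.83
position: [539.2, -160.4, 90.1]
tcp_rot: [0.0, 0.725, 0.688, 0.0]
force: [-1.2, 0.7, 5.7]
width: 31.9
grip_force: 49.3
```

The width is unchanged, so at this height the tips probably meet the body shoulder. The higher rim grip, well above the centre of mass, held the bottle plumb. I'll go back to it with a firmer squeeze.

>>> {"name": "apply_moves", "arguments": {
  "dp": [
    [0, 0, 0],
    [0, 0, 0],
    [0, 0, 0],
    [0, 0, 0],
    [0, 0, 0],
    [0, 0, 0],
    [0, 0, 0.004],
    [0, 0, 0.008],
    [0, 0, 0.012],
    [0, 0, 0.012]
  ],
  "angular": [
    [0, 0, 0],
    [0, 0, 0],
    [0, 0, 0],
    [0, 0, 0],
    [0, 0, 0],
    [0, 0, 0],
    [0, 0, 0],
    [0, 0, 0],
    [0, 0, 0],
    [0, 0, 0]
  ],
  "hand": 0.8
}}

```text
clock: 20.67
position: [539.5, -160.5, 99.6]
tcp_rot: [0.001, 0.725, 0.689, 0.0]
force: [0.3, -1.0, 0.3]
width: 68.5
grip_force: 0.0
```

>>> {"name": "apply_moves", "arguments": {
  "dp": [
    [0, 0, 0],
    [0, 0, 0],
    [0, 0, 0],
    [0, 0, 0],
    [0, 0, 0],
    [0, 0, 0],
    [0, 0, 0],
    [0, 0, 0],
    [0, 0, 0],
    [0, 0, 0]
  ],
  "angular": [
    [0, 0, 0],
    [0, 0, 0],
    [0, 0, 0],
    [0, 0, 0],
    [0, 0, 0],
    [0, 0, 0],
    [0, 0, 0],
    [0, 0, 0],
    [0, 0, 0],
    [0, 0, 0]
  ],
  "hand": 0,
  "squeeze": 80
}}

```text
clock: 21.5
position: [539.2, -160.5, 99.2]
tcp_rot: [0.0, 0.725, 0.689, 0.0]
force: [-1.2, -1.0, 5.3]
width: 29.9
grip_force: 78.7
```

>>> {"name": "apply_moves", "arguments": {
  "dp": [
    [0, 0, 0.005],
    [0, 0, 0.015],
    [0, 0, 0.03],
    [0, 0, 0.045],
    [0, 0, 0.06],
    [0, 0, 0.075],
    [0, 0, 0.09],
    [0, 0, 0.105],
    [0, 0, 0.12],
    [0, 0, 0.135],
    [0, 0, 0.15],
    [0, 0, 0.165],
    [0, 0, 0.18],
    [0, 0, 0.195],
    [0, 0, 0.21],
    [0, 0, 0.225],
    [0, 0, 0.235],
    [0, 0, 0.24],
    [0, 0, 0.24]
  ],
  "angular": [
    [0, 0, 0],
    [0, 0, 0],
    [0, 0, 0],
    [0, 0, 0],
    [0, 0, 0],
    [0, 0, 0],
    [0, 0, 0],
    [0, 0, 0],
    [0, 0, 0],
    [0, 0, 0],
    [0, 0, 0],
    [0, 0, 0],
    [0, 0, 0],
    [0, 0, 0],
    [0, 0, 0],
    [0, 0, 0],
    [0, 0, 0],
    [0, 0, 0],
    [0, 0, 0]
  ]
}}

```text
clock: 23.08
position: [539.4, -160.5, 279.7]
tcp_rot: [0.001, 0.725, 0.688, 0.0]
force: [-0.0, -0.4, -2.1]
width: 30.7
grip_force: 79.3
```

```bash
cat > tilt.py <<'E'
# tilt of the held bottle from the scene camera: amber/label pixels near the tool
from h import *
s=ctrl.state(); im,d,m=grab("scene"); P=cloud(m,d); hsv=cv2.cvtColor(im,cv2.COLOR_BGR2HSV)
p=s["position"]
M=(d>0)&(np.hypot(P[...,0]-p[0],P[...,1]-p[1])<45)&(P[...,2]<p[2]-8)&(P[...,2]>p[2]-110)
A=P[M]; print("n",len(A),"z range",(A[:,2].min()-p[2]).round(),(A[:,2].max()-p[2]).round())
am=M&(hsv[...,0]<20)&(hsv[...,1]>90)
B=P[M]; lo=B[B[:,2]<p[2]-75]; hi=B[(B[:,2]>p[2]-45)&(B[:,2]<p[2]-15)]
print("low mean",(lo.mean(0)-p).round(1),"high mean",(hi.mean(0)-p).round(1))
print(s["clock"],p.round(1),s["force"].round(1),s["wrist_torque"].round(3),s["width"],s["grip_force"])
E
python3 tilt.py
```

```text
n 497 z range -96.0 -9.0
low mean [ 13.6  -0.6 -85.2] high mean [ 13.3  -0.3 -30. ]
23.0833 [ 539.4 -160.5  279.7] [-0.  -0.4 -2.1] [-0.016 -0.041 -0.015] 30.74220536075296 79.25776362419128
```

B1 hangs plumb (no tilt measured). Its base is 96 mm below the TCP. Carrying it to the far slot in the pan.

>>> {"name": "apply_moves", "arguments": {
  "dp": [
    [0, 0.003, 0],
    [0, 0.009, 0],
    [0, 0.018, 0],
    [0, 0.036, 0],
    [0, 0.054, 0],
    [0, 0.072, 0],
    [-0.001, 0.09, 0],
    [-0.002, 0.11, 0],
    [-0.003, 0.13, 0],
    [-0.004, 0.15, 0],
    [-0.005, 0.17, 0],
    [-0.006, 0.19, 0],
    [-0.007, 0.21, 0],
    [-0.008, 0.23, 0],
    [-0.009, 0.25, 0],
    [-0.01, 0.27, 0],
    [-0.011, 0.29, 0],
    [-0.012, 0.31, 0],
    [-0.013, 0.33, 0],
    [-0.013, 0.35, 0]
  ],
  "angular": [
    [0, 0, 0],
    [0, 0, 0],
    [0, 0, 0],
    [0, 0, 0],
    [0, 0, 0],
    [0, 0, 0],
    [0, 0, 0],
    [0, 0, 0],
    [0, 0, 0],
    [0, 0, 0],
    [0, 0, 0],
    [0, 0, 0],
    [0, 0, 0],
    [0, 0, 0],
    [0, 0, 0],
    [0, 0, 0],
    [0, 0, 0],
    [0, 0, 0],
    [0, 0, 0],
    [0, 0, 0]
  ]
}}

```text
clock: 24.8
position: [528.5, 104.1, 278.9]
tcp_rot: [0.0, 0.725, 0.689, -0.0]
force: [-0.5, 0.7, -1.1]
width: 30.7
grip_force: 79.3
```

>>> {"name": "apply_moves", "arguments": {
  "dp": [
    [0, 0.02, 0],
    [0, 0.04, 0],
    [0, 0.06, 0],
    [0, 0.08, 0],
    [0, 0.1, 0],
    [0, 0.12, 0],
    [0, 0.14, 0],
    [0, 0.16, 0],
    [0, 0.18, 0],
    [0, 0.2, 0],
    [0, 0.22, 0],
    [0, 0.24, 0],
    [0, 0.26, 0],
    [0, 0.28, 0],
    [0, 0.3, 0],
    [0, 0.315, 0],
    [0, 0.328, 0],
    [0, 0.337, 0],
    [0, 0.341, 0],
    [0, 0.341, 0]
  ],
  "angular": [
    [0, 0, 0],
    [0, 0, 0],
    [0, 0, 0],
    [0, 0, 0],
    [0, 0, 0],
    [0, 0, 0],
    [0, 0, 0],
    [0, 0, 0],
    [0, 0, 0],
    [0, 0, 0],
    [0, 0, 0],
    [0, 0, 0],
    [0, 0, 0],
    [0, 0, 0],
    [0, 0, 0],
    [0, 0, 0],
    [0, 0, 0],
    [0, 0, 0],
    [0, 0, 0],
    [0, 0, 0]
  ]
}}

```text
clock: 26.47
position: [528.9, 358.4, 278.7]
tcp_rot: [-0.0, 0.725, 0.689, -0.0]
force: [0.3, 0.2, -1.0]
width: 30.4
grip_force: 79.3
```

```bash
python3 tilt.py
```

```text
n 501 z range -97.0 -8.0
low mean [ 11.1  -7.9 -85.7] high mean [ 10.   -7.9 -30.4]
26.4667 [528.9 358.4 278.7] [ 0.3  0.2 -1. ] [ 0.043  0.017 -0.002] 30.408982412964892 79.25204873085022
```

>>> {"name": "apply_moves", "arguments": {
  "dp": [
    [0, 0, -0.005],
    [0, 0, -0.015],
    [0, 0, -0.028],
    [0, 0, -0.041],
    [0, 0, -0.054],
    [0, 0, -0.067],
    [0, 0, -0.08],
    [0, 0, -0.093],
    [0, 0, -0.106],
    [0, 0, -0.119],
    [0, 0, -0.132],
    [0, 0, -0.145],
    [0, 0, -0.158],
    [0, 0, -0.171],
    [0, 0, -0.184],
    [0, 0, -0.197],
    [0, 0, -0.21],
    [0, 0, -0.22],
    [0, 0, -0.228],
    [0, 0, -0.228]
  ],
  "angular": [
    [0, 0, 0],
    [0, 0, 0],
    [0, 0, 0],
    [0, 0, 0],
    [0, 0, 0],
    [0, 0, 0],
    [0, 0, 0],
    [0, 0, 0],
    [0, 0, 0],
    [0, 0, 0],
    [0, 0, 0],
    [0, 0, 0],
    [0, 0, 0],
    [0, 0, 0],
    [0, 0, 0],
    [0, 0, 0],
    [0, 0, 0],
    [0, 0, 0],
    [0, 0, 0],
    [0, 0, 0]
  ]
}}

```text
clock: 28.18
position: [528.6, 357.3, 106.3]
tcp_rot: [-0.0, 0.725, 0.689, -0.001]
force: [-0.4, -0.1, -1.8]
width: 30.1
grip_force: 79.2
```

>>> {"name": "apply_moves", "arguments": {
  "dp": [
    [0, 0, -0.002],
    [0, 0, -0.004],
    [0, 0, -0.006],
    [0, 0, -0.008],
    [0, 0, -0.009],
    [0, 0, -0.01],
    [0, 0, -0.01],
    [0, 0, -0.01]
  ],
  "angular": [
    [0, 0, 0],
    [0, 0, 0],
    [0, 0, 0],
    [0, 0, 0],
    [0, 0, 0],
    [0, 0, 0],
    [0, 0, 0],
    [0, 0, 0]
  ]
}}

```text
clock: 28.85
position: [529.2, 357.9, 100.3]
tcp_rot: [0.0, 0.725, 0.689, 0.0]
force: [0.2, -0.6, -3.1]
width: 30.6
grip_force: 79.2
```

>>> {"name": "apply_moves", "arguments": {
  "dp": [
    [0, 0, -0.001],
    [0, 0, -0.001],
    [0, 0, -0.002],
    [0, 0, -0.002],
    [0, 0, -0.002]
  ],
  "angular": [
    [0, 0, 0],
    [0, 0, 0],
    [0, 0, 0],
    [0, 0, 0],
    [0, 0, 0]
  ]
}}

```text
clock: 29.27
position: [529.3, 358.2, 99.3]
tcp_rot: [0.0, 0.725, 0.689, 0.0]
force: [-0.4, -0.9, 3.2]
width: 30.5
grip_force: 79.8
```

>>> {"name": "apply_moves", "arguments": {
  "dp": [
    [0, 0, -0.001],
    [0, 0, -0.001],
    [0, 0, -0.001],
    [0, 0, -0.001]
  ],
  "angular": [
    [0, 0, 0],
    [0, 0, 0],
    [0, 0, 0],
    [0, 0, 0]
  ]
}}

```text
clock: 29.6
position: [529.5, 358.6, 99.3]
tcp_rot: [-0.0, 0.725, 0.689, 0.001]
force: [-1.3, -1.6, 8.2]
width: 30.5
grip_force: 80.2
```

>>> {"name": "apply_moves", "arguments": {
  "dp": [
    [0, 0, 0.001],
    [0, 0, 0.001],
    [0, 0, 0.001],
    [0, 0, 0.001],
    [0, 0, 0.001],
    [0, 0, 0.001],
    [0, 0, 0.001],
    [0, 0, 0.005],
    [0, 0, 0.015],
    [0, 0, 0.03],
    [0, 0, 0.06],
    [0, 0, 0.09],
    [0, 0, 0.13],
    [0, 0, 0.17],
    [0, 0, 0.21],
    [0, 0, 0.25],
    [0, 0, 0.27],
    [0, 0, 0.27]
  ],
  "angular": [
    [0, 0, 0],
    [0, 0, 0],
    [0, 0, 0],
    [0, 0, 0],
    [0, 0, 0],
    [0, 0, 0],
    [0, 0, 0],
    [0, 0, 0],
    [0, 0, 0],
    [0, 0, 0],
    [0, 0, 0],
    [0, 0, 0],
    [0, 0, 0],
    [0, 0, 0],
    [0, 0, 0],
    [0, 0, 0],
    [0, 0, 0],
    [0, 0, 0]
  ],
  "hand": 0.6
}}

```text
clock: 31.1
position: [530.4, 359.9, 306.5]
tcp_rot: [0.0, 0.725, 0.689, 0.004]
force: [1.3, 1.3, -0.2]
width: 51.4
grip_force: 0.0
```

>>> {"name": "apply_moves", "arguments": {
  "dp": [
    [-0.096, -0.772, 0],
    [-0.096, -0.772, 0],
    [-0.096, -0.772, 0],
    [-0.096, -0.772, 0],
    [-0.096, -0.772, 0],
    [-0.096, -0.772, 0],
    [-0.096, -0.772, 0],
    [-0.096, -0.772, 0],
    [-0.096, -0.772, 0],
    [-0.096, -0.772, 0],
    [-0.096, -0.772, 0],
    [-0.096, -0.772, 0],
    [-0.096, -0.772, 0],
    [-0.096, -0.772, 0],
    [-0.096, -0.772, 0],
    [-0.096, -0.772, 0],
    [-0.096, -0.772, 0],
    [-0.096, -0.772, 0]
  ],
  "angular": [
    [0, 0, 0],
    [0, 0, 0],
    [0, 0, 0],
    [0, 0, 0],
    [0, 0, 0],
    [0, 0, 0],
    [0, 0, 0],
    [0, 0, 0],
    [0, 0, 0],
    [0, 0, 0],
    [0, 0, 0],
    [0, 0, 0],
    [0, 0, 0],
    [0, 0, 0],
    [0, 0, 0],
    [0, 0, 0],
    [0, 0, 0],
    [0, 0, 0]
  ],
  "hand": 1
}}

```text
clock: 32.6
position: [457.5, -219.5, 300.7]
tcp_rot: [-0.0, 0.724, 0.689, 0.0]
force: [0.1, -0.7, 0.4]
width: 85.5
grip_force: 0.0
```

```bash
cat > chk.py <<'E'
from look import *
im,d,m=grab("top");P=cloud(m,d);hsv=cv2.cvtColor(im,cv2.COLOR_BGR2HSV); cv2.imwrite("pics/tl.png",im)
cap=((hsv[...,0]>12)&(hsv[...,0]<32)&(hsv[...,1]>90)&(hsv[...,2]>70)&(abs(P[...,2]-137)<12)).astype(np.uint8)
n,l,st,c=cv2.connectedComponentsWithStats(cap)
for i in range(1,n):
    if st[i,4]>40: print("top cap",c[i].round(),st[i,4],onplane(m,[c[i]],137)[0].round(1),np.median(P[l==i],0).round(1))
L=((hsv[...,1]<60)&(hsv[...,2]>120)&(abs(P[...,2]-10)<10)&(P[...,1]>-90)&(P[...,1]<135)&(P[...,0]>370)).astype(np.uint8)
cs,_=cv2.findContours(L,0,2);k=max(cs,key=cv2.contourArea);print("lid",cv2.minAreaRect(onplane(m,k[:,0],10)[:,:2].astype(np.float32)))
E
python3 chk.py
```

```text
cap [278. 195.] 976 [[455.9, -221.1, 137.0], [455.9, -221.0, 137.0]] [ 455.9 -221.   136.9]
cap [300. 305.] 785 [[472.4, -338.9, 137.0], [472.3, -338.8, 137.0]] [ 472.4 -338.9  136.8]
32.65 [ 457.6 -219.5  300.7] [-6.54287176e-06  7.24259292e-01  6.89527707e-01  1.40480617e-04] [-0.1 -0.4  0.6] 85.50140635856118 [ 0.91  0.26 -0.66  1.77  0.17  1.17  0.15]
top cap [236. 111.] 52 [817.7  25.8 137. ] [815.4  24.6 145. ]
top cap [112. 218.] 132 [530.2 357.8 137. ] [530.5 358.  136.3]
lid ((527.40576171875, 26.504901885986328), (163.34974670410156, 264.8955383300781), 86.4119644165039)
```

B1 stands in the pan with its cap at (530,358), and the lid hasn't moved. Next is B3.

>>> {"name": "apply_moves", "arguments": {
  "dp": [
    [-0.002, -0.002, -0.03],
    [-0.002, -0.002, -0.06],
    [-0.002, -0.002, -0.1],
    [-0.002, -0.002, -0.13],
    [-0.002, -0.002, -0.16],
    [-0.002, -0.002, -0.185],
    [-0.002, -0.002, -0.21],
    [-0.002, -0.002, -0.23],
    [-0.002, -0.002, -0.25],
    [-0.002, -0.002, -0.262],
    [-0.002, -0.002, -0.269],
    [-0.002, -0.002, -0.269],
    [-0.002, -0.002, -0.269]
  ],
  "angular": [
    [0, 0, 0],
    [0, 0, 0],
    [0, 0, 0],
    [0, 0, 0],
    [0, 0, 0],
    [0, 0, 0],
    [0, 0, 0],
    [0, 0, 0],
    [0, 0, 0],
    [0, 0, 0],
    [0, 0, 0],
    [0, 0, 0],
    [0, 0, 0]
  ]
}}

```text
clock: 33.78
position: [456.2, -222.4, 99.2]
tcp_rot: [0.0, 0.725, 0.689, 0.0]
force: [-0.1, 0.0, -0.5]
width: 85.5
grip_force: 0.0
```

>>> {"name": "apply_moves", "arguments": {
  "dp": [
    [0, 0, 0],
    [0, 0, 0],
    [0, 0, 0],
    [0, 0, 0],
    [0, 0, 0],
    [0, 0, 0],
    [0, 0, 0],
    [0, 0, 0],
    [0, 0, 0],
    [0, 0, 0]
  ],
  "angular": [
    [0, 0, 0],
    [0, 0, 0],
    [0, 0, 0],
    [0, 0, 0],
    [0, 0, 0],
    [0, 0, 0],
    [0, 0, 0],
    [0, 0, 0],
    [0, 0, 0],
    [0, 0, 0]
  ],
  "hand": 0,
  "squeeze": 80
}}

```text
clock: 34.62
position: [456.3, -223.0, 99.7]
tcp_rot: [0.001, 0.725, 0.688, 0.0]
force: [-0.8, -0.1, 7.6]
width: 30.4
grip_force: 78.5
```

>>> {"name": "apply_moves", "arguments": {
  "dp": [
    [0, 0, 0.005],
    [0, 0, 0.015],
    [0, 0, 0.03],
    [0, 0, 0.045],
    [0, 0, 0.06],
    [0, 0, 0.075],
    [0, 0, 0.09],
    [0, 0, 0.105],
    [0, 0, 0.12],
    [0, 0, 0.135],
    [0, 0, 0.15],
    [0, 0, 0.165],
    [0, 0, 0.18],
    [0, 0, 0.195],
    [0, 0, 0.21],
    [0, 0, 0.225],
    [0, 0, 0.235],
    [0, 0, 0.24],
    [0, 0, 0.24]
  ],
  "angular": [
    [0, 0, 0],
    [0, 0, 0],
    [0, 0, 0],
    [0, 0, 0],
    [0, 0, 0],
    [0, 0, 0],
    [0, 0, 0],
    [0, 0, 0],
    [0, 0, 0],
    [0, 0, 0],
    [0, 0, 0],
    [0, 0, 0],
    [0, 0, 0],
    [0, 0, 0],
    [0, 0, 0],
    [0, 0, 0],
    [0, 0, 0],
    [0, 0, 0],
    [0, 0, 0]
  ]
}}

```text
clock: 36.2
position: [456.1, -222.9, 279.7]
tcp_rot: [0.001, 0.725, 0.688, 0.0]
force: [0.2, 0.2, -1.9]
width: 30.6
grip_force: 79.3
```

```bash
python3 tilt.py
```

```text
n 464 z range -97.0 -8.0
low mean [ 12.7   2.3 -85.5] high mean [ 12.7   1.7 -30.4]
36.2 [ 456.1 -222.9  279.7] [ 0.2  0.2 -1.9] [ 0.024 -0.043  0.032] 30.592024469943404 79.25559282302856
```

>>> {"name": "apply_moves", "arguments": {
  "dp": [
    [0, 0.003, 0],
    [0.002, 0.009, 0],
    [0.004, 0.018, 0],
    [0.008, 0.036, 0],
    [0.013, 0.054, 0],
    [0.018, 0.072, 0],
    [0.023, 0.09, 0],
    [0.028, 0.108, 0],
    [0.033, 0.126, 0],
    [0.038, 0.145, 0],
    [0.043, 0.165, 0],
    [0.048, 0.185, 0],
    [0.053, 0.205, 0],
    [0.058, 0.225, 0],
    [0.063, 0.245, 0],
    [0.068, 0.265, 0],
    [0.073, 0.285, 0],
    [0.078, 0.305, 0],
    [0.083, 0.325, 0],
    [0.088, 0.345, 0]
  ],
  "angular": [
    [0, 0, 0],
    [0, 0, 0],
    [0, 0, 0],
    [0, 0, 0],
    [0, 0, 0],
    [0, 0, 0],
    [0, 0, 0],
    [0, 0, 0],
    [0, 0, 0],
    [0, 0, 0],
    [0, 0, 0],
    [0, 0, 0],
    [0, 0, 0],
    [0, 0, 0],
    [0, 0, 0],
    [0, 0, 0],
    [0, 0, 0],
    [0, 0, 0],
    [0, 0, 0],
    [0, 0, 0]
  ]
}}

```text
clock: 37.92
position: [521.4, 37.7, 278.5]
tcp_rot: [-0.0, 0.725, 0.689, -0.0]
force: [-0.2, 0.3, -0.8]
width: 30.4
grip_force: 79.3
```

>>> {"name": "apply_moves", "arguments": {
  "dp": [
    [0.003, 0.02, 0],
    [0.006, 0.04, 0],
    [0.006, 0.06, 0],
    [0.006, 0.08, 0],
    [0.006, 0.1, 0],
    [0.006, 0.12, 0],
    [0.006, 0.14, 0],
    [0.006, 0.16, 0],
    [0.006, 0.18, 0],
    [0.006, 0.2, 0],
    [0.006, 0.22, 0],
    [0.006, 0.24, 0],
    [0.006, 0.26, 0],
    [0.006, 0.28, 0],
    [0.006, 0.3, 0],
    [0.006, 0.315, 0],
    [0.006, 0.325, 0],
    [0.006, 0.331, 0],
    [0.006, 0.334, 0],
    [0.006, 0.334, 0]
  ],
  "angular": [
    [0, 0, 0],
    [0, 0, 0],
    [0, 0, 0],
    [0, 0, 0],
    [0, 0, 0],
    [0, 0, 0],
    [0, 0, 0],
    [0, 0, 0],
    [0, 0, 0],
    [0, 0, 0],
    [0, 0, 0],
    [0, 0, 0],
    [0, 0, 0],
    [0, 0, 0],
    [0, 0, 0],
    [0, 0, 0],
    [0, 0, 0],
    [0, 0, 0],
    [0, 0, 0],
    [0, 0, 0]
  ]
}}

```text
clock: 39.58
position: [526.1, 286.6, 278.7]
tcp_rot: [0.0, 0.725, 0.689, -0.0]
force: [0.0, 0.3, -1.9]
width: 30.7
grip_force: 79.3
```

```bash
python3 tilt.py
```

```text
n 501 z range -97.0 -8.0
low mean [ 11.5  -5.9 -85.4] high mean [ 11.   -5.6 -30.6]
39.5833 [526.1 286.6 278.7] [ 0.   0.3 -1.9] [-0.015 -0.028 -0.013] 30.706812093253376 79.25315737724304
```

>>> {"name": "apply_moves", "arguments": {
  "dp": [
    [0, 0, -0.005],
    [0, 0, -0.015],
    [0, 0, -0.028],
    [0, 0, -0.041],
    [0, 0, -0.054],
    [0, 0, -0.067],
    [0, 0, -0.08],
    [0, 0, -0.093],
    [0, 0, -0.106],
    [0, 0, -0.119],
    [0, 0, -0.132],
    [0, 0, -0.145],
    [0, 0, -0.158],
    [0, 0, -0.171],
    [0, 0, -0.184],
    [0, 0, -0.197],
    [0, 0, -0.21],
    [0, 0, -0.22],
    [0, 0, -0.228],
    [0, 0, -0.228]
  ],
  "angular": [
    [0, 0, 0],
    [0, 0, 0],
    [0, 0, 0],
    [0, 0, 0],
    [0, 0, 0],
    [0, 0, 0],
    [0, 0, 0],
    [0, 0, 0],
    [0, 0, 0],
    [0, 0, 0],
    [0, 0, 0],
    [0, 0, 0],
    [0, 0, 0],
    [0, 0, 0],
    [0, 0, 0],
    [0, 0, 0],
    [0, 0, 0],
    [0, 0, 0],
    [0, 0, 0],
    [0, 0, 0]
  ]
}}

```text
clock: 41.3
position: [525.5, 286.1, 106.3]
tcp_rot: [-0.0, 0.725, 0.689, -0.001]
force: [-0.4, 0.1, -1.8]
width: 30.4
grip_force: 79.3
```

>>> {"name": "apply_moves", "arguments": {
  "dp": [
    [0, 0, -0.002],
    [0, 0, -0.004],
    [0, 0, -0.006],
    [0, 0, -0.008],
    [0, 0, -0.009],
    [0, 0, -0.01],
    [0, 0, -0.01],
    [0, 0, -0.01]
  ],
  "angular": [
    [0, 0, 0],
    [0, 0, 0],
    [0, 0, 0],
    [0, 0, 0],
    [0, 0, 0],
    [0, 0, 0],
    [0, 0, 0],
    [0, 0, 0]
  ]
}}

```text
clock: 41.97
position: [526.3, 286.6, 100.3]
tcp_rot: [0.0, 0.725, 0.689, 0.0]
force: [0.3, -0.6, -1.2]
width: 30.7
grip_force: 79.3
```

>>> {"name": "apply_moves", "arguments": {
  "dp": [
    [0, 0, -0.001],
    [0, 0, -0.001],
    [0, 0, -0.002],
    [0, 0, -0.002],
    [0, 0, -0.002]
  ],
  "angular": [
    [0, 0, 0],
    [0, 0, 0],
    [0, 0, 0],
    [0, 0, 0],
    [0, 0, 0]
  ]
}}

```text
clock: 42.38
position: [526.5, 287.2, 99.7]
tcp_rot: [0.0, 0.725, 0.689, 0.001]
force: [-1.2, -0.1, 5.3]
width: 30.5
grip_force: 80.0
```

>>> {"name": "apply_moves", "arguments": {
  "dp": [
    [0, 0, 0.001],
    [0, 0, 0.001],
    [0, 0, 0.001],
    [0, 0, 0.001],
    [0, 0, 0.001],
    [0, 0, 0.001],
    [0, 0, 0.001],
    [0, 0, 0.005],
    [0, 0, 0.015],
    [0, 0, 0.03],
    [0, 0, 0.06],
    [0, 0, 0.09],
    [0, 0, 0.13],
    [0, 0, 0.17],
    [0, 0, 0.21],
    [0, 0, 0.25],
    [0, 0, 0.27],
    [0, 0, 0.27]
  ],
  "angular": [
    [0, 0, 0],
    [0, 0, 0],
    [0, 0, 0],
    [0, 0, 0],
    [0, 0, 0],
    [0, 0, 0],
    [0, 0, 0],
    [0, 0, 0],
    [0, 0, 0],
    [0, 0, 0],
    [0, 0, 0],
    [0, 0, 0],
    [0, 0, 0],
    [0, 0, 0],
    [0, 0, 0],
    [0, 0, 0],
    [0, 0, 0],
    [0, 0, 0]
  ],
  "hand": 0.6
}}

```text
clock: 43.88
position: [527.6, 288.4, 306.8]
tcp_rot: [0.001, 0.725, 0.689, 0.004]
force: [-0.2, -0.4, 0.2]
width: 51.3
grip_force: 0.0
```

>>> {"name": "apply_moves", "arguments": {
  "dp": [
    [-0.071, -0.834, 0],
    [-0.071, -0.834, 0],
    [-0.071, -0.834, 0],
    [-0.071, -0.834, 0],
    [-0.071, -0.834, 0],
    [-0.071, -0.834, 0],
    [-0.071, -0.834, 0],
    [-0.071, -0.834, 0],
    [-0.071, -0.834, 0],
    [-0.071, -0.834, 0],
    [-0.071, -0.834, 0],
    [-0.071, -0.834, 0],
    [-0.071, -0.834, 0],
    [-0.071, -0.834, 0],
    [-0.071, -0.834, 0],
    [-0.071, -0.834, 0],
    [-0.071, -0.834, 0],
    [-0.071, -0.834, 0],
    [-0.071, -0.834, 0]
  ],
  "angular": [
    [0, 0, 0],
    [0, 0, 0],
    [0, 0, 0],
    [0, 0, 0],
    [0, 0, 0],
    [0, 0, 0],
    [0, 0, 0],
    [0, 0, 0],
    [0, 0, 0],
    [0, 0, 0],
    [0, 0, 0],
    [0, 0, 0],
    [0, 0, 0],
    [0, 0, 0],
    [0, 0, 0],
    [0, 0, 0],
    [0, 0, 0],
    [0, 0, 0],
    [0, 0, 0]
  ],
  "hand": 1
}}

```text
clock: 45.47
position: [473.4, -336.9, 301.3]
tcp_rot: [-0.0, 0.724, 0.689, 0.0]
force: [-0.1, -0.1, -0.2]
width: 85.5
grip_force: 0.0
```

```bash
python3 chk.py
```

```text
cap [279. 197.] 973 [[472.6, -340.3, 137.0], [472.5, -340.3, 137.0]] [ 472.5 -340.2  136.9]
45.5167 [ 473.5 -336.9  301.5] [-7.07085442e-05  7.24218064e-01  6.89570987e-01  2.10881152e-04] [-0.5  0.1  0.5] 85.20170826757412 [ 0.98  0.39 -0.59  1.59  0.23  1.23  0.3 ]
top cap [236. 111.] 47 [817.   26.6 137. ] [814.6  25.  143.2]
top cap [112. 218.] 133 [530.2 357.7 137. ] [530.6 357.4 136.6]
top cap [138. 219.] 126 [526.8 287.8 137. ] [527.6 287.4 136.4]
top cap [374. 239.] 130 [ 473.  -338.9  137. ] [ 472.1 -339.2  135.7]
lid ((527.3187866210938, 26.51034927368164), (163.34974670410156, 265.0698547363281), 86.4119644165039)
```

>>> {"name": "apply_moves", "arguments": {
  "dp": [
    [-0.001, -0.002, -0.03],
    [-0.001, -0.002, -0.06],
    [-0.001, -0.002, -0.1],
    [-0.001, -0.002, -0.13],
    [-0.001, -0.002, -0.16],
    [-0.001, -0.002, -0.185],
    [-0.001, -0.002, -0.21],
    [-0.001, -0.002, -0.23],
    [-0.001, -0.002, -0.25],
    [-0.001, -0.002, -0.262],
    [-0.001, -0.002, -0.269],
    [-0.001, -0.002, -0.269],
    [-0.001, -0.002, -0.269]
  ],
  "angular": [
    [0, 0, 0],
    [0, 0, 0],
    [0, 0, 0],
    [0, 0, 0],
    [0, 0, 0],
    [0, 0, 0],
    [0, 0, 0],
    [0, 0, 0],
    [0, 0, 0],
    [0, 0, 0],
    [0, 0, 0],
    [0, 0, 0],
    [0, 0, 0]
  ]
}}

```text
clock: 46.65
position: [472.6, -340.2, 100.1]
tcp_rot: [0.0, 0.725, 0.689, 0.0]
force: [0.9, -0.4, 0.4]
width: 85.4
grip_force: 0.0
```

>>> {"name": "apply_moves", "arguments": {
  "dp": [
    [0, 0, 0],
    [0, 0, 0],
    [0, 0, 0],
    [0, 0, 0],
    [0, 0, 0],
    [0, 0, 0],
    [0, 0, 0],
    [0, 0, 0],
    [0, 0, 0],
    [0, 0, 0]
  ],
  "angular": [
    [0, 0, 0],
    [0, 0, 0],
    [0, 0, 0],
    [0, 0, 0],
    [0, 0, 0],
    [0, 0, 0],
    [0, 0, 0],
    [0, 0, 0],
    [0, 0, 0],
    [0, 0, 0]
  ],
  "hand": 0,
  "squeeze": 80
}}

```text
clock: 47.48
position: [472.8, -340.7, 100.4]
tcp_rot: [0.001, 0.725, 0.689, 0.0]
force: [-0.8, 0.2, 5.6]
width: 30.1
grip_force: 78.6
```

>>> {"name": "apply_moves", "arguments": {
  "dp": [
    [0, 0, 0.005],
    [0, 0, 0.015],
    [0, 0, 0.03],
    [0, 0, 0.045],
    [0, 0, 0.06],
    [0, 0, 0.075],
    [0, 0, 0.09],
    [0, 0, 0.105],
    [0, 0, 0.12],
    [0, 0, 0.135],
    [0, 0, 0.15],
    [0, 0, 0.165],
    [0, 0, 0.18],
    [0, 0, 0.195],
    [0, 0, 0.21],
    [0, 0, 0.225],
    [0, 0, 0.235],
    [0, 0, 0.24],
    [0, 0, 0.24]
  ],
  "angular": [
    [0, 0, 0],
    [0, 0, 0],
    [0, 0, 0],
    [0, 0, 0],
    [0, 0, 0],
    [0, 0, 0],
    [0, 0, 0],
    [0, 0, 0],
    [0, 0, 0],
    [0, 0, 0],
    [0, 0, 0],
    [0, 0, 0],
    [0, 0, 0],
    [0, 0, 0],
    [0, 0, 0],
    [0, 0, 0],
    [0, 0, 0],
    [0, 0, 0],
    [0, 0, 0]
  ]
}}

```text
clock: 49.07
position: [472.6, -340.6, 280.5]
tcp_rot: [0.001, 0.725, 0.689, 0.0]
force: [0.2, 0.2, -1.6]
width: 30.1
grip_force: 79.3
```

```bash
python3 tilt.py
```

```text
n 475 z range -98.0 -8.0
low mean [ 12.8   2.2 -85.3] high mean [ 13.3   2.1 -30. ]
49.0667 [ 472.6 -340.6  280.5] [ 0.2  0.2 -1.6] [ 0.044 -0.03   0.003] 30.06312167937989 79.29417729377747
```

>>> {"name": "apply_moves", "arguments": {
  "dp": [
    [0, 0.003, 0],
    [0.002, 0.009, 0],
    [0.004, 0.018, 0],
    [0.008, 0.036, 0],
    [0.012, 0.056, 0],
    [0.016, 0.076, 0],
    [0.02, 0.096, 0],
    [0.024, 0.116, 0],
    [0.028, 0.136, 0],
    [0.032, 0.156, 0],
    [0.036, 0.176, 0],
    [0.04, 0.197, 0],
    [0.044, 0.218, 0],
    [0.048, 0.239, 0],
    [0.052, 0.26, 0],
    [0.056, 0.281, 0],
    [0.058, 0.302, 0],
    [0.06, 0.323, 0],
    [0.062, 0.344, 0],
    [0.064, 0.365, 0]
  ],
  "angular": [
    [0, 0, 0],
    [0, 0, 0],
    [0, 0, 0],
    [0, 0, 0],
    [0, 0, 0],
    [0, 0, 0],
    [0, 0, 0],
    [0, 0, 0],
    [0, 0, 0],
    [0, 0, 0],
    [0, 0, 0],
    [0, 0, 0],
    [0, 0, 0],
    [0, 0, 0],
    [0, 0, 0],
    [0, 0, 0],
    [0, 0, 0],
    [0, 0, 0],
    [0, 0, 0],
    [0, 0, 0]
  ]
}}

```text
clock: 50.78
position: [519.8, -64.2, 279.5]
tcp_rot: [-0.0, 0.725, 0.689, 0.0]
force: [0.2, -0.4, -1.9]
width: 30.3
grip_force: 79.3
```

>>> {"name": "apply_moves", "arguments": {
  "dp": [
    [0.001, 0.021, 0],
    [0.002, 0.042, 0],
    [0.003, 0.063, 0],
    [0.003, 0.084, 0],
    [0.003, 0.105, 0],
    [0.003, 0.126, 0],
    [0.003, 0.147, 0],
    [0.003, 0.168, 0],
    [0.003, 0.19, 0],
    [0.003, 0.212, 0],
    [0.003, 0.234, 0],
    [0.003, 0.256, 0],
    [0.003, 0.278, 0],
    [0.003, 0.3, 0],
    [0.003, 0.322, 0],
    [0.003, 0.342, 0],
    [0.003, 0.358, 0],
    [0.003, 0.37, 0],
    [0.003, 0.377, 0],
    [0.003, 0.379, 0]
  ],
  "angular": [
    [0, 0, 0],
    [0, 0, 0],
    [0, 0, 0],
    [0, 0, 0],
    [0, 0, 0],
    [0, 0, 0],
    [0, 0, 0],
    [0, 0, 0],
    [0, 0, 0],
    [0, 0, 0],
    [0, 0, 0],
    [0, 0, 0],
    [0, 0, 0],
    [0, 0, 0],
    [0, 0, 0],
    [0, 0, 0],
    [0, 0, 0],
    [0, 0, 0],
    [0, 0, 0],
    [0, 0, 0]
  ]
}}

```text
clock: 52.45
position: [522.0, 218.7, 279.5]
tcp_rot: [-0.0, 0.725, 0.689, 0.0]
force: [0.2, 0.4, -1.9]
width: 30.6
grip_force: 79.3
```

```bash
python3 tilt.py
```

```text
n 484 z range -98.0 -8.0
low mean [ 11.   -5.9 -85.7] high mean [ 12.   -6.1 -30.2]
52.45 [522.  218.7 279.5] [ 0.2  0.4 -1.9] [-0.015 -0.036  0.043] 30.5537377186876 79.28151369094849
```

>>> {"name": "apply_moves", "arguments": {
  "dp": [
    [0.001, -0.001, -0.005],
    [0.001, -0.001, -0.015],
    [0.001, -0.001, -0.028],
    [0.001, -0.001, -0.041],
    [0.001, -0.001, -0.054],
    [0.001, -0.001, -0.067],
    [0.001, -0.001, -0.08],
    [0.001, -0.001, -0.093],
    [0.001, -0.001, -0.106],
    [0.001, -0.001, -0.119],
    [0.001, -0.001, -0.132],
    [0.001, -0.001, -0.145],
    [0.001, -0.001, -0.158],
    [0.001, -0.001, -0.171],
    [0.001, -0.001, -0.184],
    [0.001, -0.001, -0.197],
    [0.001, -0.001, -0.21],
    [0.001, -0.001, -0.22],
    [0.001, -0.001, -0.228],
    [0.001, -0.001, -0.228]
  ],
  "angular": [
    [0, 0, 0],
    [0, 0, 0],
    [0, 0, 0],
    [0, 0, 0],
    [0, 0, 0],
    [0, 0, 0],
    [0, 0, 0],
    [0, 0, 0],
    [0, 0, 0],
    [0, 0, 0],
    [0, 0, 0],
    [0, 0, 0],
    [0, 0, 0],
    [0, 0, 0],
    [0, 0, 0],
    [0, 0, 0],
    [0, 0, 0],
    [0, 0, 0],
    [0, 0, 0],
    [0, 0, 0]
  ]
}}

```text
clock: 54.17
position: [522.5, 216.4, 107.2]
tcp_rot: [-0.0, 0.725, 0.689, -0.001]
force: [0.8, 0.4, -2.3]
width: 30.3
grip_force: 79.3
```

>>> {"name": "apply_moves", "arguments": {
  "dp": [
    [0, 0, -0.002],
    [0, 0, -0.004],
    [0, 0, -0.006],
    [0, 0, -0.008],
    [0, 0, -0.009],
    [0, 0, -0.01],
    [0, 0, -0.01],
    [0, 0, -0.01]
  ],
  "angular": [
    [0, 0, 0],
    [0, 0, 0],
    [0, 0, 0],
    [0, 0, 0],
    [0, 0, 0],
    [0, 0, 0],
    [0, 0, 0],
    [0, 0, 0]
  ]
}}

```text
clock: 54.83
position: [523.2, 216.8, 101.1]
tcp_rot: [0.0, 0.725, 0.689, 0.0]
force: [0.8, 0.1, -1.8]
width: 30.5
grip_force: 79.3
```

>>> {"name": "apply_moves", "arguments": {
  "dp": [
    [0, 0, -0.001],
    [0, 0, -0.001],
    [0, 0, -0.002],
    [0, 0, -0.002],
    [0, 0, -0.002]
  ],
  "angular": [
    [0, 0, 0],
    [0, 0, 0],
    [0, 0, 0],
    [0, 0, 0],
    [0, 0, 0]
  ]
}}

```text
clock: 55.25
position: [523.7, 217.3, 100.4]
tcp_rot: [0.0, 0.725, 0.689, 0.001]
force: [-1.0, -1.0, 5.0]
width: 30.5
grip_force: 80.2
```

>>> {"name": "apply_moves", "arguments": {
  "dp": [
    [0, 0, 0.001],
    [0, 0, 0.001],
    [0, 0, 0.001],
    [0, 0, 0.001],
    [0, 0, 0.001],
    [0, 0, 0.001],
    [0, 0, 0.001],
    [0, 0, 0.005],
    [0, 0, 0.015],
    [0, 0, 0.03],
    [0, 0, 0.06],
    [0, 0, 0.09],
    [0, 0, 0.13],
    [0, 0, 0.17],
    [0, 0, 0.21],
    [0, 0, 0.25],
    [0, 0, 0.27],
    [0, 0, 0.27]
  ],
  "angular": [
    [0, 0, 0],
    [0, 0, 0],
    [0, 0, 0],
    [0, 0, 0],
    [0, 0, 0],
    [0, 0, 0],
    [0, 0, 0],
    [0, 0, 0],
    [0, 0, 0],
    [0, 0, 0],
    [0, 0, 0],
    [0, 0, 0],
    [0, 0, 0],
    [0, 0, 0],
    [0, 0, 0],
    [0, 0, 0],
    [0, 0, 0],
    [0, 0, 0]
  ],
  "hand": 0.6
}}

```text
clock: 56.75
position: [524.9, 218.5, 307.3]
tcp_rot: [0.001, 0.725, 0.689, 0.004]
force: [0.1, 0.9, 0.6]
width: 51.4
grip_force: 0.0
```

>>> {"name": "apply_moves", "arguments": {
  "dp": [
    [0.004, -0.256, 0],
    [0.004, -0.256, 0],
    [0.004, -0.256, 0],
    [0.004, -0.256, 0],
    [0.004, -0.256, 0],
    [0.004, -0.256, 0],
    [0.004, -0.256, 0],
    [0.004, -0.256, 0],
    [0.004, -0.256, 0],
    [0.004, -0.256, 0],
    [0.004, -0.256, 0]
  ],
  "angular": [
    [0, 0, 0.9],
    [0, 0, 0.9],
    [0, 0, 0.9],
    [0, 0, 0.9],
    [0, 0, 0.9],
    [0, 0, 0.9],
    [0, 0, 0.9],
    [0, 0, 0.9],
    [0, 0, 0.9],
    [0, 0, 0.9],
    [0, 0, 0.9]
  ],
  "hand": 1
}}

```text
clock: 57.67
position: [526.0, 25.0, 302.0]
tcp_rot: [-0.0, 0.335, 0.942, -0.0]
force: [0.1, 1.1, -0.8]
width: 85.8
grip_force: 0.0
```

>>> {"name": "apply_moves", "arguments": {
  "dp": [
    [0, 0, 0],
    [0, 0, 0],
    [0, 0, 0],
    [0, 0, 0],
    [0, 0, 0],
    [0, 0, 0],
    [0, 0, 0],
    [0, 0, 0]
  ],
  "angular": [
    [0, 0, 0.6],
    [0, 0, 0.6],
    [0, 0, 0.6],
    [0, 0, 0.6],
    [0, 0, 0.6],
    [0, 0, 0.6],
    [0, 0, 0.6],
    [0, 0, 0.6]
  ]
}}

```text
clock: 58.33
position: [526.1, 25.0, 302.0]
tcp_rot: [-0.0, 0.028, 1.0, -0.0]
force: [0.1, -0.1, 0.8]
width: 85.5
grip_force: 0.0
```

```bash
python3 - <<'E'
from chk import *
im,d,m=grab("wrist"); P=cloud(m,d); hsv=cv2.cvtColor(im,cv2.COLOR_BGR2HSV); np.savez("w5.npz",im=im,d=d,R=m["R"],t=m["t"])
cv2.imwrite("pics/w5.png",im)
k=((hsv[...,2]<110)&(hsv[...,1]<80)&(P[...,2]>35)&(P[...,2]<55)&(abs(P[...,1]-25)<80)&(abs(P[...,0]-526)<80)).astype(np.uint8)
n,l,st,c=cv2.connectedComponentsWithStats(k)
for i in range(1,n):
    if st[i,4]>100:
        ys,xs=np.nonzero(l==i);ct,r=cv2.minEnclosingCircle(np.c_[xs,ys].astype(np.float32))
        e=onplane(m,[ct,(ct[0]+r,ct[1])],46);print("knob",ct,r,e.round(1).tolist(),np.linalg.norm(e[1]-e[0]),np.median(P[l==i],0))
L=((hsv[...,1]<60)&(abs(P[...,2]-10)<6)&(P[...,1]>-90)&(P[...,1]<135)).astype(np.uint8)
cs,_=cv2.findContours(L,0,2);q=max(cs,key=cv2.contourArea);print("lid",cv2.minAreaRect(onplane(m,q[:,0],10)[:,:2].astype(np.float32)))
E
```

```text
cap [550. 179.] 633 [[526.8, 280.8, 137.0], [525.9, 283.7, 137.0]] [527.  280.9 137.2]
cap [481. 179.] 1004 [[523.4, 215.0, 137.0], [523.2, 214.8, 137.0]] [523.3 214.7 137.2]
58.3833 [526.2  24.9 302.1] [ 2.90417482e-05  2.77005656e-02  9.99616258e-01 -1.19358924e-04] [ 0.5  0.6 -0.8] 85.60458838182397 [ 0.7   0.43 -1.09  1.71  0.4   1.25  1.03]
top cap [236. 110.] 44 [818.3  26.2 137. ] [815.7  24.5 145.1]
top cap [112. 218.] 134 [530.1 357.7 137. ] [530.6 357.8 136.1]
top cap [138. 219.] 126 [526.9 287.7 137. ] [527.5 288.  136.6]
top cap [164. 220.] 120 [524.6 216.6 137. ] [524.7 216.5 137. ]
lid ((630.061767578125, 46.204200744628906), (162.16368103027344, 125.16598510742188), 86.21829223632812)
knob (300.890625, 201.34375) 13.818299293518066 [[557.4, 48.7, 46.0], [558.3, 65.5, 46.0]] 16.80859520481177 [557.49501088  48.7526379   45.6227746 ]
lid ((559.510986328125, 49.06651306152344), (161.83493041992188, 263.6734924316406), 86.47022247314453)
```

View pics/w5.png

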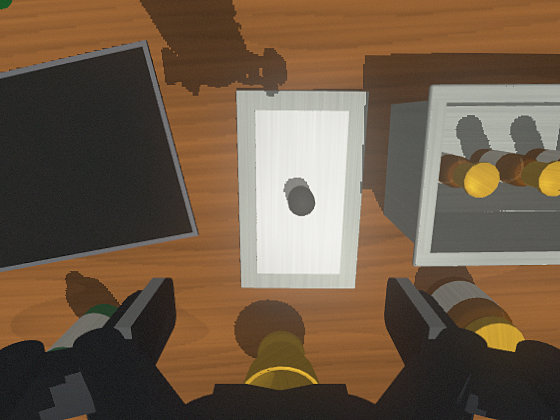

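View pics/tl.png

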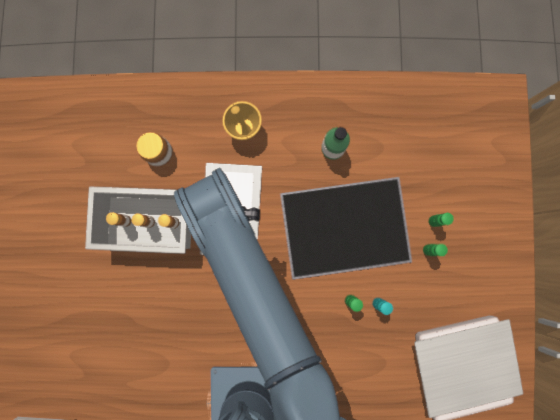

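The wrist view shows the lid was knocked aside, with its knob now at (301,201), i.e. world (558,49). It is still flat and knob up. The top view shows three caps in a row in the pan at (112,218), (140,219) and (166,220), an empty mat, and the bystanders unmoved. Next I'll grip the knob at its new place.

>>> {"name": "apply_moves", "arguments": {
  "dp": [
    [0.042, 0.032, 0],
    [0.042, 0.032, -0.03],
    [0.042, 0.032, -0.07],
    [0.042, 0.032, -0.11],
    [0.042, 0.032, -0.15],
    [0.042, 0.032, -0.19],
    [0.042, 0.032, -0.23],
    [0.042, 0.032, -0.26],
    [0.042, 0.032, -0.29],
    [0.042, 0.032, -0.315],
    [0.042, 0.032, -0.335],
    [0.042, 0.032, -0.35],
    [0.042, 0.032, -0.36],
    [0.042, 0.032, -0.368],
    [0.042, 0.032, -0.374],
    [0.042, 0.032, -0.377],
    [0.042, 0.032, -0.377],
    [0.042, 0.032, -0.377]
  ],
  "angular": [
    [0, 0, 0],
    [0, 0, 0],
    [0, 0, 0],
    [0, 0, 0],
    [0, 0, 0],
    [0, 0, 0],
    [0, 0, 0],
    [0, 0, 0],
    [0, 0, 0],
    [0, 0, 0],
    [0, 0, 0],
    [0, 0, 0],
    [0, 0, 0],
    [0, 0, 0],
    [0, 0, 0],
    [0, 0, 0],
    [0, 0, 0],
    [0, 0, 0]
  ]
}}

```text
clock: 59.98
position: [558.1, 48.9, 19.7]
tcp_rot: [0.0, 0.026, 1.0, 0.0]
force: [0.2, 0.4, -0.6]
width: 85.7
grip_force: 0.0
```

>>> {"name": "apply_moves", "arguments": {
  "dp": [
    [0, 0, 0],
    [0, 0, 0],
    [0, 0, 0],
    [0, 0, 0],
    [0, 0, 0],
    [0, 0, 0],
    [0, 0, 0],
    [0, 0, 0],
    [0, 0, 0],
    [0, 0, 0]
  ],
  "angular": [
    [0, 0, 0],
    [0, 0, 0],
    [0, 0, 0],
    [0, 0, 0],
    [0, 0, 0],
    [0, 0, 0],
    [0, 0, 0],
    [0, 0, 0],
    [0, 0, 0],
    [0, 0, 0]
  ],
  "hand": 0,
  "squeeze": 90
}}

```text
clock: 60.82
position: [557.9, 49.0, 20.2]
tcp_rot: [0.0, 0.026, 1.0, -0.0]
force: [-2.7, -1.6, 8.7]
width: 27.2
grip_force: 88.2
```

>>> {"name": "apply_moves", "arguments": {
  "dp": [
    [0, 0, 0.003],
    [0, 0, 0.01],
    [0, 0, 0.02],
    [0, 0, 0.03],
    [0, 0, 0.04],
    [0, 0, 0.05],
    [0, 0, 0.06],
    [0, 0, 0.07],
    [0, 0, 0.08],
    [0, 0, 0.08]
  ],
  "angular": [
    [0, 0, 0],
    [0, 0, 0],
    [0, 0, 0],
    [0, 0, 0],
    [0, 0, 0],
    [0, 0, 0],
    [0, 0, 0],
    [0, 0, 0],
    [0, 0, 0],
    [0, 0, 0]
  ]
}}

```text
clock: 61.65
position: [558.8, 49.2, 81.1]
tcp_rot: [0.001, 0.026, 1.0, 0.0]
force: [0.2, 0.0, -3.7]
width: 27.3
grip_force: 89.1
```

```bash
cat > lidh.py <<'E'
# lid held: plane and rectangle from wrist depth
from h import *
s=ctrl.state(); p=s["position"]; im,d,m=grab("wrist"); P=cloud(m,d); hsv=cv2.cvtColor(im,cv2.COLOR_BGR2HSV)
L=(d>0)&(abs(P[...,2]-(p[2]-7))<12)&(hsv[...,1]<60)&(np.hypot(P[...,0]-p[0],P[...,1]-p[1])<165)
A=P[L];c=np.linalg.lstsq(np.c_[A[:,:2],np.ones(len(A))],A[:,2],rcond=None)[0]
print("tilt deg",np.degrees(c[:2]).round(2),"plate z-TCP",(c@[p[0],p[1],1]-p[2]).round(1),len(A))
cs,_=cv2.findContours(L.astype(np.uint8),0,2);q=max(cs,key=cv2.contourArea)
w=onplane(m,q[:,0],p[2]-7)[:,:2]; print("rect",cv2.minAreaRect(w.astype(np.float32)))
print(s["clock"],p.round(1),s["tcp_rot"].round(4),s["force"].round(1),s["wrist_torque"].round(3),s["width"],s["grip_force"],s["joint_pos"].round(2)); cv2.imwrite("pics/lidh.png",im)
E
python3 lidh.py
```

```text
tilt deg [0.14 0.59] plate z-TCP -9.3 110144
rect ((519.56298828125, 51.37113952636719), (158.47666931152344, 161.31552124023438), 86.5567626953125)
61.65 [558.8  49.2  81.1] [1.300e-03 2.600e-02 9.997e-01 2.000e-04] [ 0.2  0.  -3.7] [ 0.005 -0.099 -0.028] 27.32824488712793 89.13322448730469 [ 0.46  0.73 -0.87  1.83  0.7   0.91  0.78]
```

The lid is in hand, level and lifted. I'll raise it and carry it over the pan, turning it back as it goes.

>>> {"name": "apply_moves", "arguments": {
  "dp": [
    [0, 0, 0.008],
    [0, 0, 0.018],
    [0, 0, 0.03],
    [0, 0, 0.042],
    [0, 0, 0.054],
    [0, 0, 0.066],
    [0, 0, 0.078],
    [0, 0, 0.09],
    [0, 0, 0.102],
    [0, 0, 0.114],
    [0, 0, 0.126],
    [0, 0, 0.138],
    [0, 0, 0.148],
    [0, 0, 0.154],
    [0, 0, 0.154]
  ],
  "angular": [
    [0, 0, 0],
    [0, 0, 0],
    [0, 0, 0],
    [0, 0, 0],
    [0, 0, 0],
    [0, 0, 0],
    [0, 0, 0],
    [0, 0, 0],
    [0, 0, 0],
    [0, 0, 0],
    [0, 0, 0],
    [0, 0, 0],
    [0, 0, 0],
    [0, 0, 0],
    [0, 0, 0]
  ]
}}

```text
clock: 62.95
position: [558.3, 49.0, 195.9]
tcp_rot: [0.001, 0.026, 1.0, 0.0]
force: [-0.2, 0.7, -3.6]
width: 27.3
grip_force: 89.2
```

>>> {"name": "apply_moves", "arguments": {
  "dp": [
    [0, 0.005, 0],
    [-0.002, 0.015, 0],
    [-0.004, 0.027, 0],
    [-0.006, 0.039, 0],
    [-0.008, 0.051, 0],
    [-0.01, 0.063, 0],
    [-0.012, 0.075, 0],
    [-0.014, 0.087, 0],
    [-0.016, 0.099, 0],
    [-0.018, 0.111, 0],
    [-0.019, 0.123, 0],
    [-0.02, 0.135, 0],
    [-0.021, 0.147, 0],
    [-0.022, 0.158, 0]
  ],
  "angular": [
    [0, 0, -0.03],
    [0, 0, -0.08],
    [0, 0, -0.135],
    [0, 0, -0.19],
    [0, 0, -0.245],
    [0, 0, -0.3],
    [0, 0, -0.355],
    [0, 0, -0.41],
    [0, 0, -0.465],
    [0, 0, -0.52],
    [0, 0, -0.575],
    [0, 0, -0.63],
    [0, 0, -0.69],
    [0, 0, -0.745]
  ]
}}

```text
clock: 64.12
position: [540.7, 167.8, 194.3]
tcp_rot: [-0.0, 0.405, 0.914, -0.0]
force: [-0.6, -0.5, -5.4]
width: 27.5
grip_force: 89.1
```

>>> {"name": "apply_moves", "arguments": {
  "dp": [
    [-0.002, 0.012, 0],
    [-0.004, 0.024, 0],
    [-0.006, 0.036, 0],
    [-0.008, 0.048, 0],
    [-0.01, 0.06, 0],
    [-0.012, 0.072, 0],
    [-0.014, 0.084, 0],
    [-0.016, 0.096, 0],
    [-0.018, 0.108, 0],
    [-0.02, 0.12, 0],
    [-0.021, 0.132, 0],
    [-0.022, 0.144, 0],
    [-0.022, 0.152, 0],
    [-0.022, 0.157, 0],
    [-0.022, 0.158, 0],
    [-0.022, 0.158, 0]
  ],
  "angular": [
    [0, 0, -0.055],
    [0, 0, -0.11],
    [0, 0, -0.165],
    [0, 0, -0.22],
    [0, 0, -0.275],
    [0, 0, -0.33],
    [0, 0, -0.385],
    [0, 0, -0.44],
    [0, 0, -0.495],
    [0, 0, -0.55],
    [0, 0, -0.605],
    [0, 0, -0.655],
    [0, 0, -0.7],
    [0, 0, -0.73],
    [0, 0, -0.745],
    [0, 0, -0.745]
  ]
}}

```text
clock: 65.45
position: [524.3, 286.0, 194.3]
tcp_rot: [-0.0, 0.721, 0.693, -0.0]
force: [0.2, 0.1, -4.4]
width: 27.7
grip_force: 89.2
```

```bash
python3 - <<'E'
from lidh import *
# edges by depth rows: print rect corners after keeping plate-height pixels only
im,d,m=grab("top"); P=cloud(m,d); hsv=cv2.cvtColor(im,cv2.COLOR_BGR2HSV)
z0=p[2]-9.3
L=((d>0)&(abs(P[...,2]-z0)<9)&(hsv[...,1]<70)&(hsv[...,2]>110)&(P[...,1]>100)).astype(np.uint8)
pts=onplane(m,np.c_[np.nonzero(L)[1],np.nonzero(L)[0]],z0)[:,:2]
print("top lid",cv2.minAreaRect(pts.astype(np.float32)),L.sum(),pts.min(0),pts.max(0))
cv2.imwrite("pics/t6.png",cv2.resize(im[150:300,50:250],None,fx=4,fy=4)) 
E
```

```text
tilt deg [-0.07  0.11] plate z-TCP -9.6 100795
rect ((526.4033813476562, 324.9718017578125), (160.1498565673828, 159.7853546142578), 87.6649398803711)
65.45 [524.3 286.  194.3] [-2.000e-04  7.214e-01  6.925e-01 -4.000e-04] [ 0.2  0.1 -4.4] [ 0.011 -0.01  -0.008] 27.730288556323945 89.1505229473114 [-0.12  0.54 -0.63  1.67  0.36  1.05 -0.91]
top lid ((524.3050537109375, 270.624755859375), (237.15475463867188, 162.6139678955078), 86.79388427734375) 3258 [437.91151003 149.31957466] [611.59146953 384.49858845]
```

View pics/lidh.png

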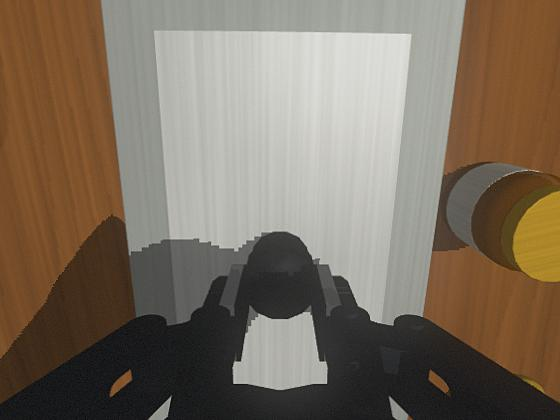

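The lid is level and aligned over the pan, with the knob at (280,275) between the pads, the same as in the first grip. I'll nudge it to the original grip position (+2 mm in x, +1.5 mm in y) and lower.

>>> {"name": "apply_moves", "arguments": {
  "dp": [
    [0.003, 0.002, 0],
    [0.003, 0.002, -0.003],
    [0.003, 0.002, -0.007],
    [0.003, 0.002, -0.011],
    [0.003, 0.002, -0.015],
    [0.003, 0.002, -0.019],
    [0.003, 0.002, -0.023],
    [0.003, 0.002, -0.026],
    [0.003, 0.002, -0.028],
    [0.003, 0.002, -0.028]
  ],
  "angular": [
    [0, 0, 0],
    [0, 0, 0],
    [0, 0, 0],
    [0, 0, 0],
    [0, 0, 0],
    [0, 0, 0],
    [0, 0, 0],
    [0, 0, 0],
    [0, 0, 0],
    [0, 0, 0]
  ]
}}

```text
clock: 66.38
position: [526.8, 287.2, 173.4]
tcp_rot: [-0.0, 0.722, 0.692, -0.0]
force: [-0.9, 0.6, -3.9]
width: 27.1
grip_force: 89.2
```

>>> {"name": "apply_moves", "arguments": {
  "dp": [
    [0, 0, -0.001],
    [0, 0, -0.002],
    [0, 0, -0.004],
    [0, 0, -0.005],
    [0, 0, -0.006],
    [0, 0, -0.007],
    [0, 0, -0.008],
    [0, 0, -0.008],
    [0, 0, -0.008]
  ],
  "angular": [
    [0, 0, 0],
    [0, 0, 0],
    [0, 0, 0],
    [0, 0, 0],
    [0, 0, 0],
    [0, 0, 0],
    [0, 0, 0],
    [0, 0, 0],
    [0, 0, 0]
  ]
}}

```text
clock: 67.13
position: [526.9, 287.3, 167.7]
tcp_rot: [0.0, 0.722, 0.692, -0.0]
force: [0.3, 0.5, -4.5]
width: 27.3
grip_force: 89.2
```

```bash
python3 lidh.py | sed -n '1p;3p'
```

```text
tilt deg [0.02 0.05] plate z-TCP -9.5 101036
67.1333 [526.9 287.3 167.7] [ 0.000e+00  7.216e-01  6.923e-01 -1.000e-04] [ 0.3  0.5 -4.5] [ 0.01  -0.03  -0.031] 27.27418369922658 89.17624711990356 [-0.13  0.58 -0.62  1.68  0.38  1.01 -0.92]
```

>>> {"name": "apply_moves", "arguments": {
  "dp": [
    [0, 0, -0.001],
    [0, 0, -0.002],
    [0, 0, -0.003],
    [0, 0, -0.004],
    [0, 0, -0.005],
    [0, 0, -0.006],
    [0, 0, -0.006],
    [0, 0, -0.006]
  ],
  "angular": [
    [0, 0, 0],
    [0, 0, 0],
    [0, 0, 0],
    [0, 0, 0],
    [0, 0, 0],
    [0, 0, 0],
    [0, 0, 0],
    [0, 0, 0]
  ]
}}

```text
clock: 67.85
position: [526.9, 287.3, 163.4]
tcp_rot: [0.0, 0.722, 0.692, -0.0]
force: [-0.8, -0.6, -1.0]
width: 27.2
grip_force: 89.8
```

>>> {"name": "apply_moves", "arguments": {
  "dp": [
    [0, 0, -0.001],
    [0, 0, -0.001],
    [0, 0, -0.002],
    [0, 0, -0.002],
    [0, 0, -0.002]
  ],
  "angular": [
    [0, 0, 0],
    [0, 0, 0],
    [0, 0, 0],
    [0, 0, 0],
    [0, 0, 0]
  ]
}}

```text
clock: 68.27
position: [527.0, 287.4, 163.3]
tcp_rot: [0.0, 0.722, 0.692, 0.0]
force: [-4.5, -3.9, 10.0]
width: 27.3
grip_force: 92.6
```

```bash
python3 lidh.py | sed -n '1p;3p'
```

```text
tilt deg [ 0.13 -0.03] plate z-TCP -9.4 102407
68.2667 [527.  287.4 163.3] [4.000e-04 7.217e-01 6.923e-01 1.000e-04] [-4.5 -3.9 10. ] [-0.833  0.994  0.039] 27.25207108497591 92.56286859512329 [-0.13  0.58 -0.62  1.69  0.39  1.   -0.93]
```

The plate top is at 153.9 mm, level, and contact is felt. The first look, with the lid seated, gave 153.7. Releasing and backing away.

>>> {"name": "apply_moves", "arguments": {
  "dp": [
    [0, 0, 0.001],
    [0, 0, 0.001],
    [0, 0, 0.001],
    [0, 0, 0.001],
    [0, 0, 0.001],
    [0, 0, 0.001],
    [0, 0, 0.001],
    [0, 0, 0.001],
    [0, 0, 0.006],
    [0, 0, 0.016],
    [0, 0, 0.035],
    [0, 0, 0.06],
    [0, 0, 0.1],
    [0, 0, 0.14],
    [0, 0, 0.18],
    [0, 0, 0.22],
    [0, 0, 0.25],
    [0, 0, 0.25]
  ],
  "angular": [
    [0, 0, 0],
    [0, 0, 0],
    [0, 0, 0],
    [0, 0, 0],
    [0, 0, 0],
    [0, 0, 0],
    [0, 0, 0],
    [0, 0, 0],
    [0, 0, 0],
    [0, 0, 0],
    [0, 0, 0],
    [0, 0, 0],
    [0, 0, 0],
    [0, 0, 0],
    [0, 0, 0],
    [0, 0, 0],
    [0, 0, 0],
    [0, 0, 0]
  ],
  "hand": 1
}}

```text
clock: 69.82
position: [528.6, 289.3, 355.6]
tcp_rot: [0.001, 0.722, 0.692, 0.005]
force: [0.2, 0.9, 1.1]
width: 85.2
grip_force: 0.0
```

>>> {"name": "apply_moves", "arguments": {
  "dp": [
    [-0.05, -0.4, 0],
    [-0.05, -0.4, 0],
    [-0.05, -0.4, 0],
    [-0.05, -0.4, 0],
    [-0.05, -0.4, 0],
    [-0.05, -0.4, 0],
    [-0.05, -0.4, 0],
    [-0.05, -0.4, 0],
    [-0.05, -0.4, 0],
    [-0.05, -0.4, 0],
    [-0.05, -0.4, 0],
    [-0.05, -0.4, 0],
    [-0.05, -0.4, 0],
    [-0.05, -0.4, 0],
    [-0.05, -0.4, 0],
    [-0.05, -0.4, 0]
  ],
  "angular": [
    [0, 0, 0],
    [0, 0, 0],
    [0, 0, 0],
    [0, 0, 0],
    [0, 0, 0],
    [0, 0, 0],
    [0, 0, 0],
    [0, 0, 0],
    [0, 0, 0],
    [0, 0, 0],
    [0, 0, 0],
    [0, 0, 0],
    [0, 0, 0],
    [0, 0, 0],
    [0, 0, 0],
    [0, 0, 0]
  ]
}}

```text
clock: 71.15
position: [489.5, -12.3, 349.2]
tcp_rot: [-0.0, 0.721, 0.693, -0.0]
force: [-0.9, 0.4, 0.5]
width: 85.5
grip_force: 0.0
```

```bash
python3 - <<'E'
from h import *
for n in("top","scene"):
    im,d,m=grab(n);P=cloud(m,d);hsv=cv2.cvtColor(im,cv2.COLOR_BGR2HSV)
    L=(d>0)&(abs(P[...,2]-153)<14)&(hsv[...,1]<60)&(hsv[...,2]>110)&(P[...,1]>150)&(P[...,1]<425)&(P[...,0]>450)&(P[...,0]<600)
    A=P[L];c=np.linalg.lstsq(np.c_[A[:,:2],np.ones(len(A))],A[:,2],rcond=None)[0]
    print(n,"tilt",np.degrees(c[:2]).round(2),"z",c@[526,287,1],len(A))
    if n=="top":
        w=onplane(m,np.c_[np.nonzero(L)[1],np.nonzero(L)[0]],153)[:,:2]
    else: cv2.imwrite("pics/sf.png",cv2.resize(im,None,fx=1.42,fy=1.42))
s=ctrl.state();print(s["clock"],s["position"].round(),s["width"])
E
```

```text
top tilt [0.11 0.02] z 153.56793751174152 5506
scene tilt [ 0.2  -0.21] z 153.48022844824308 3011
71.25 [489. -13. 349.] 85.4334404348853
```

View pics/sf.png

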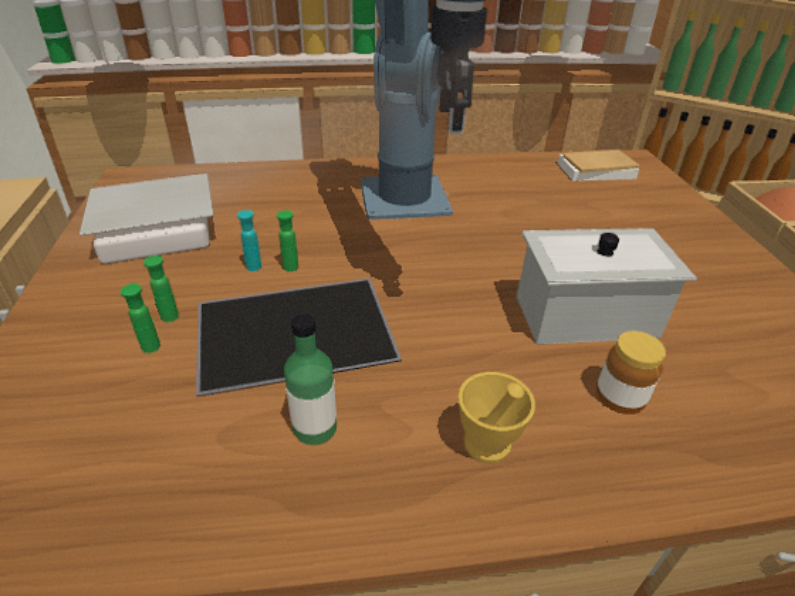

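The final view shows the lid seated flat on the pan with its knob at (608,244) and plate at 153.5 mm. The mat is empty, and the bystanders and look-alikes are where they started.

```bash
python3 -c "
from bench import ctrl
print(ctrl.job_done())"
```

```text
the job is handed in; nothing more can be done
None
```

All three amber bottles that were on the mat stand upright in the pan and the lid is back on, level and fully seated; the lid had been knocked aside partway and was found again, the look-alikes and bystanders stayed where they were, and the job was handed in at about 71 s.

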